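Lock the lino block and hold the hardness gauge on its test spot

ROBOT

A 6-joint arm with a two-finger parallel gripper is mounted at the origin on the work surface. World frame = base frame: x ahead of the robot, y to its left, z up, the work surface at z = 0. Lengths are in m, angles in rad, forces in N, time in s.
With the tool pointing down it reaches from about 0.35 to 0.925 m from the base axis. Payload 6.4 kg.
Tool frame: the origin (TCP) lies on the front face of the gripper's body, between the roots of the fingers; the fingertips stand 97 mm ahead of it and the grasp point (between the pads) lies 78 mm ahead of it; z points along the fingers, x is the direction in which the jaws open and shut, and the axes are right-handed (so a half turn about z gives the same grasp; the last joint's range is limited). The gripper opens to 94 mm and grips with 3 to 60 N. Pads are 16 mm wide; open, the fingers measure 119 mm over their backs; the gripper's body (75 mm by 177 mm) begins 78 mm behind the grasp point.
Start: joints at [-1.32, 0.245, 1.558, -0, 1.339, -0.174], TCP at [0.268, -0.592, 0.303] pointing down, gripper open.
Joint ranges: [-3.13, 3.13], [-1.02, 2.26], [0.13, 2.54], [-0.95, 4.09], [0.21, 2.88], [-2.74, 2.74]. Speed limits (rad/s): [2.57, 2.57, 3.14, 3.14, 3.14, 3.14].

INTERFACE

Orientations are given as a unit quaternion [w, x, y, z].
In Python, from station import sensors, viewer, job, boxes_of, outline_of gives the robot as it stands.
- The arm moves only by the tool apply_moves, never from a script. Its argument "deltas" is a list of rows, each an object of numbers: "tx", "ty", "tz": the shift along the tool's x, y, z in mm; "roll": the turn about the tool's z in rad; "gripper": the finger opening in mm, from 0 to 94. In form: [{"tx": .., "ty": .., "tz": .., "roll": .., "gripper": ..}, ...]. A call has 1 to 12 rows; each row shifts and turns the pose as measured when the row begins, along the tool's axes as they then stand; what a row does not reach is not made up. A row lasts 1/10 s, in which the tool goes at most 50 mm and 8.59 degrees, less where a joint would pass 70% of its speed; a pose out of reach is approached as far as the arm can. A call with a gripper value outside its range is refused whole. The fingers move at their own pace and stop on an object; "squeeze" is the grip in N (left out, the last holds). Time passes only in rows, so rows that do not move let the fingers close. It gives the time, the measured TCP pose, the force and the opening at its end, in the units of the state.
- sensors.observe(): the state, without advancing time (a new reading comes with each control period).
- viewer.camera(name): name is "scene" or "top"; returns the picture (384x512x3 uint8, blue, green, red); there is no depth.
- viewer.calibration(name): a dict with "mtx" (3x3 intrinsics, pixels), "extrinsics" (4x4, takes a point from world to camera coordinates). Camera axes: x right, y up, looking along -z (the intrinsics and any distortion apply to the point x, -y, -z); pixel columns grow to the right and rows downward; lengths in m; the calibration is good to about 2 mm. A picture is of the moment at which its call begins. calibration takes no time and is no camera call.
- job.close_job(): hands the job in, once; it reports no verdict.
Trained networks look in the newest picture that a camera, given by its name, has taken for a name from the list of things; names that differ only in an ending like _2 or _b are one class to them, and where a whole thing is asked for, a point or a joint stands for the part that bears it (a point fixed in the world has none). Each returns a list of dicts, best first, with "confidence" (0 to 1); they miss things now and then, are a little off and sometimes report something else, mostly with a low value. They report only what shows in the picture. A call takes as long as a camera call. They do not tell look-alikes from the thing itself.
- boxes_of(camera, label): "extent" ([left, top, right, bottom] in pixels, round what is visible of it).
- outline_of(camera, label): "region" (384x512 bool, what is visible of it) and "extent" ([left, top, right, bottom] in pixels, round what is visible of it).
The state is a dict: "t": time; "joints": joint angles; "qd": joint speeds; "joint_efforts": joint torques, N m; "tool_pos": TCP position; "orientation": TCP orientation; "force": force on the tool from outside, world axes, zero at the start; "moment": the same for the moment, N m; "grip_width": finger opening in m.
Only numpy, scipy, OpenCV 4.12 (cv2) and the standard library are available. Lean on these libraries where they do the work, as an engineer would, in place of code of your own. Each camera call takes 0.05 s, during which the arm holds its last target. There are 200 camera calls.

TASK

First turn the brass turnbutton on the sloping board fully over the edge of the lino block so that the block is secured. Then take the blue hardness gauge out of its stand and press its spring tip gently on the red test spot, square to the block's sloping face, so that the plunger is pushed in about half-way and never jammed hard onto the block. Finish while still holding the gauge there, pressing; leave the block in its place against the ledge and everything else on the table undisturbed.

Things in the scene. Friction and masses are not known exactly. Their poses are not given: they have to be found in the camera images.
- board: Pale wooden sloping board, fixed, 280 mm up-slope by 240 mm wide. Origin on the table under its middle; z vertical, x level towards uphill. The flat face rises towards +x at 15 degrees: outward normal (-0.259, 0, 0.966) in board axes, 62 mm above the origin at the middle. Upper edge about 98 mm above the table. A dark ledge, 10 mm high, across the lower part stops the block.
- block: Loose lino printing block on the sloping face against the ledge: 150 mm (x, up the slope) by 180 mm (y) by 18 mm thick, 0.4 kg, plywood with a grey face and light carved lines. Origin at the centre of its underside; z is the outward normal of its face. It lies up to 20 mm sideways of the board's middle.
- spot (a point): The red test spot, a disc 16 mm across with a white rim 24 mm across, on the grey face of the block; this point is its centre on the face, 15 mm down-slope and 35 mm to +y of the block's centre.
- button (a joint): Turnbutton angle, rad: 0 open (arm points to board +y, clear of the block), 1.57 arm straight down-slope over the block's upper edge (stop at 1.6). Secured past 1.4. It turns about the normal of the sloping face, counter-clockwise seen from above as it grows. Starts 0 to 0.4. Friction 0.05 N m: stays where it is left.
- button_pivot (a point): The axis of the turnbutton at the underside of its brass arm, 85 mm up-slope of the board's middle and 20.5 mm above the sloping face.
- button_tab (a point): Middle of the turnbutton's red tab: a round post 12 mm in diameter, 32 mm tall, parallel to the normal of the sloping face, 45 mm from the pivot axis, standing on the brass arm (64 by 18 by 7 mm). This point is 16 mm below the post's top and 16 mm above the arm. The arm passes 2.5 mm above the block's face.
- gauge_stand: Fixed wooden stand, 76 mm by 76 mm by 70 mm tall, with an upright through hole 23 mm in diameter in the middle. Origin at the centre of its underside.
- gauge: Hardness gauge, about 0.17 kg, loose in its stand: blue body 28 mm (x) by 40 mm (y) by 56 mm (z), white dial on its -x face. Origin at the centre of the blue body's underside, which rests on the stand; z up along the gauge. Below it a steel stem 14 mm in diameter, 42 mm long, then a brass plunger 8 mm in diameter, 14 mm more: free tip 56 mm below the origin. Grip the blue body.
- gauge_tip (a point): The end of the brass plunger, on the gauge's axis; moves with the plunger.
- plunger (a joint): How far the spring plunger is pushed into the gauge, m: 0 free, 0.012 fully in (then rigid); 500 N/m, so half-way, 0.006, takes 3 N.
- ink_jar: Glass ink jar with brass cap, 64 mm in diameter, 75 mm tall, loose; a bystander. Origin under its centre.
- mug: White travel mug, 76 mm in diameter, 185 mm tall, loose; a bystander. Origin under its centre.
- lid_ring_a: Brass jar-lid ring 70 mm in diameter, 12 mm tall, loose; a bystander.
- lid_ring_b: Copper jar-lid ring 70 mm in diameter, 12 mm tall, loose; a bystander.
There are look-alikes about, which are no part of the job. Several things have the shape of the gauge; the one meant has the colours described above.

How it is judged:
On the way, in this order (a step that is already met when the one before it is completed fails the run):
1. the turnbutton is turned over the block's edge (value of joint button above 1.4 rad), for 0.2 s.
2. the gauge is held by the fingers, clear of its stand (contact force between the fingers and gauge above 1 N and distance between gauge and gauge_stand above 0.12 m and contact force between gauge and gauge_stand below 0.05 N), for 0.2 s.
3. the gauge's tip presses lightly on the red spot, square to the face (distance between gauge_tip and spot below 0.008 m and angle between the z axis of gauge and the z axis of block, either way round below 0.14 rad and angle between gauge's own z axis and vertical below 0.6 rad and contact force between gauge and block between 0.8 and 5.5 N and value of joint plunger between 0.0025 and 0.0095 m and contact force between the fingers and gauge above 1 N), for 0.3 s.
At the end, for the whole second after the job is handed in: Ends with the fingers holding the gauge: tip within 8 mm of the spot centre, axis within 0.14 rad of the face normal, plunger in 2.5 to 9.5 mm, 0.8 to 5.5 N on the block, at rest, off the board; turnbutton past 1.4 rad; block within 12 mm of its start, 8 mm up-slope, square within 0.08 rad (all of step 3 and value of joint button above 1.4 rad and linear speed of gauge below 0.02 m/s and contact force between gauge and board below 0.05 N and x of block in the frame of board between -0.0278015 and -0.0118015 m and distance of block from where it was at the start of the episode below 0.012 m and angle between the y axis of block and the y axis of board, either way round below 0.08 rad); the arm keeps its last pose, push and grip.
It fails at once if the gauge is jammed onto the block with more than 15 N (contact force between gauge and block above 15 N).
It fails at once if the block is shoved from its place by more than 20 mm (distance of block from where it was at the start of the episode above 0.02 m).
It fails at once if a bystander (ink jar, mug, lid rings) is moved more than 30 mm (distance of any of ink_jar, mug, lid_ring_a, lid_ring_b from where it was at the start of the episode above 0.03 m).
It also fails if it takes over 50 s, if anything falls off the work surface, if the arm or the gripper's body presses on something with over 40 N, if the wrist force passes 120 N, or if a joint passes its speed limit or range.

## Working session

There is one attempt and no reset: what is moved stays moved. The work goes in short steps, Python scripts to look and compute and a tool call to move; the robot and the scene stay as the last step left them, time stands still between calls to the robot, and variables do not carry over. Pictures are saved under pics/ and viewed, about 8 in all and at most 12, crops included, and the job is handed in when it is done.

Besides the shell and the picture viewer there is one more tool, called after ">>>" in YAML: its name, and indented under it one key for each argument. apply_moves: Moves the arm, as the interface text tells. Its arguments: {"type":"object","properties":{"deltas":{"type":"array"},"squeeze":{"type":"number"}},"required":["deltas"]}

```bash
mkdir -p pics; ls
python3 - <<'E'
from station import sensors, viewer, boxes_of
import cv2, numpy as np
s=sensors.observe(); print({k:np.round(v,3).tolist() for k,v in s.items()})
for c in ("scene","top"):
    im=viewer.camera(c); cv2.imwrite(f"pics/{c}0.png",cv2.resize(im,(800,600),interpolation=cv2.INTER_CUBIC))
    k=viewer.calibration(c); print(c,np.round(k["mtx"],1).tolist(),np.round(k["extrinsics"],4).tolist(), [x for x in k if x not in("mtx","extrinsics")])
    for l in ["board","block","spot","button_tab","button_pivot","gauge","gauge_stand","ink_jar","mug","lid_ring_a"]:
        print(l,[(np.round(b["extent"]).tolist(),round(b["confidence"],2)) for b in boxes_of(c,l)][:5])
E
```

```text
pics
{'t': 0.0, 'joints': [-1.32, 0.246, 1.559, -0.0, 1.339, -0.174], 'qd': [-0.0, -0.001, 0.001, -0.003, 0.0, 0.001], 'joint_efforts': [-0.002, -41.583, -31.461, 0.068, 0.033, -0.0], 'tool_pos': [0.268, -0.592, 0.302], 'orientation': [-0.001, 0.84, -0.542, -0.001], 'force': [1.424, 0.381, -0.357], 'moment': [0.041, 0.044, 0.027], 'grip_width': 0.094}
scene [[400.6, 0.0, 263.2], [0.0, 400.6, 189.3], [0.0, 0.0, 1.0]] [[-0.4619, 0.8869, 0.0109, 0.2165], [-0.7043, -0.3742, 0.6032, 0.3049], [0.539, 0.271, 0.7975, -1.5489], [0.0, 0.0, 0.0, 1.0]] []
board [([240.0, 182.0, 350.0, 274.0], 0.96), ([386.0, 205.0, 428.0, 266.0], 0.45)]
block [([257.0, 187.0, 336.0, 242.0], 0.71)]
spot []
button_tab [([283.0, 228.0, 305.0, 238.0], 0.61)]
button_pivot [([241.0, 180.0, 349.0, 275.0], 0.82)]
gauge [([142.0, 157.0, 160.0, 182.0], 0.78)]
gauge_stand [([142.0, 162.0, 178.0, 203.0], 0.81), ([144.0, 159.0, 161.0, 181.0], 0.31)]
ink_jar [([183.0, 139.0, 202.0, 167.0], 0.82)]
mug [([386.0, 205.0, 428.0, 264.0], 0.79)]
lid_ring_a [([365.0, 266.0, 392.0, 299.0], 0.78), ([380.0, 199.0, 400.0, 216.0], 0.76)]

[... 344 characters left out ...]
[206.0, 140.0, 224.0, 148.0], 0.7), ([178.0, 122.0, 266.0, 223.0], 0.52)]
button_pivot [([208.0, 142.0, 227.0, 149.0], 0.73), ([178.0, 119.0, 266.0, 224.0], 0.59)]
gauge [([373.0, 148.0, 397.0, 163.0], 0.72), ([419.0, 121.0, 439.0, 146.0], 0.52), ([364.0, 140.0, 401.0, 175.0], 0.49), ([178.0, 123.0, 265.0, 224.0], 0.48), ([201.0, 139.0, 223.0, 149.0], 0.34)]
gauge_stand [([362.0, 140.0, 398.0, 175.0], 0.61), ([179.0, 122.0, 264.0, 222.0], 0.32)]
ink_jar [([359.0, 200.0, 387.0, 223.0], 0.7)]
mug [([92.0, 177.0, 137.0, 204.0], 0.67), ([202.0, 138.0, 223.0, 149.0], 0.34)]
lid_ring_a [([121.0, 145.0, 149.0, 165.0], 0.6), ([191.0, 154.0, 257.0, 208.0], 0.46), ([360.0, 198.0, 386.0, 226.0], 0.38)]
```

View pics/top0.png

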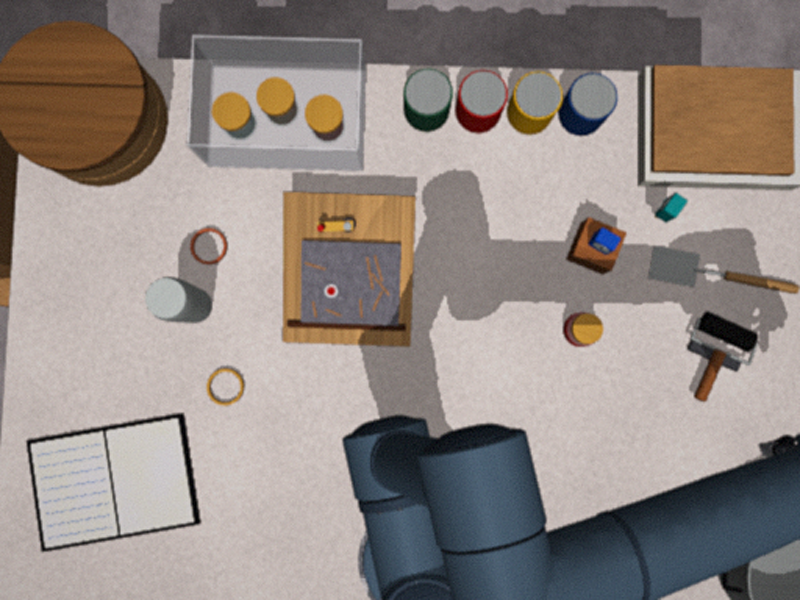

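View pics/scene0.png

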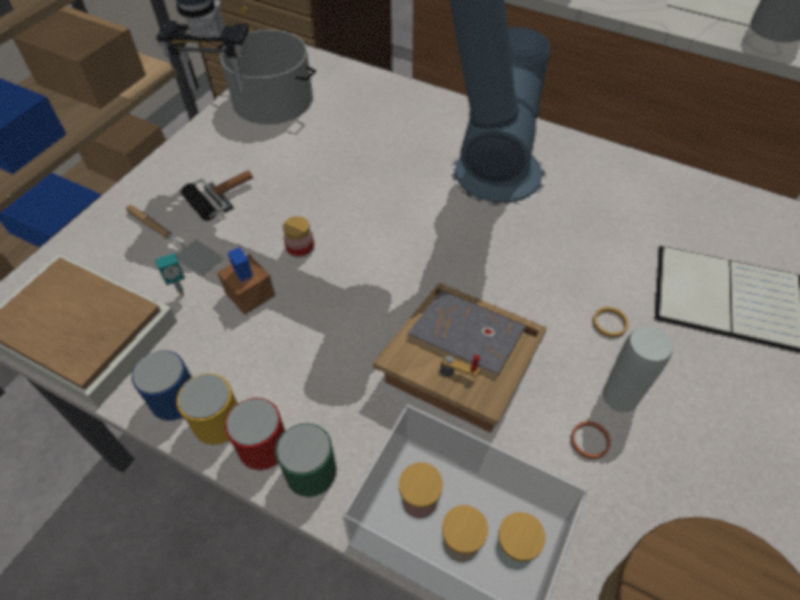

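Both views show the board rising away from the robot, with the red spot at top-800 px (331,291) and the red tab at (321,227). Two things have the gauge's shape. One is blue, on the brown stand, at top (605,240) / scene (240,264). The other is teal, lying loose, at top (671,207) / scene (170,268). The blue one in its stand fits the description. I'll measure now and confirm it in an enlarged crop.

```bash
cat > h.py <<'E'
import numpy as np, cv2
from station import sensors, viewer, boxes_of, outline_of
from scipy.optimize import least_squares, minimize
K={c:viewer.calibration(c) for c in("scene","top")}
def proj(c,P):
    P=np.atleast_2d(P); k=K[c]; q=P@np.array(k["extrinsics"])[:3,:3].T+np.array(k["extrinsics"])[:3,3]
    u=q*[1,-1,-1]@np.array(k["mtx"]).T; return u[:,:2]/u[:,2:]
def tri(d): # {cam:(u,v)} -> point, residual px
    r=least_squares(lambda p:np.concatenate([proj(c,p)[0]-d[c] for c in d]),[.6,0,.05]); return r.x,np.abs(r.fun).max()
def Rz(a): return np.array([[np.cos(a),-np.sin(a),0],[np.sin(a),np.cos(a),0],[0,0,1]])
def blob(im,box,f): # centroid of saturated colour in a box, f(b,g,r)->bool
    x0,y0,x1,y1=box; b,g,r=[im[y0:y1,x0:x1,i].astype(int) for i in range(3)]
    m=f(b,g,r); ys,xs=np.nonzero(m); return np.array([xs.mean()+x0,ys.mean()+y0]),len(xs)
red=lambda b,g,r:(r>100)&(r>2*g)&(r>2*b)
blue=lambda b,g,r:(b>70)&(b>1.5*g)&(b>1.8*r)
s15,c15=np.sin(np.radians(15)),np.cos(np.radians(15))
def face(u,v,n): return np.array([u*c15-n*s15,v,.062+u*s15+n*c15]) # up-slope, y, normal (m) in board axes
def bw(p,P): return Rz(p[2])@P+[p[0],p[1],0]
E
python3 - <<'E'
from h import *
im={c:viewer.camera(c) for c in K}
for c in K: np.save(f"{c}0.npy",im[c])
sp={"top":blob(im["top"],(203,178,220,194),red),"scene":blob(im["scene"],(303,204,322,220),red)}
tb={"top":blob(im["top"],(198,138,216,152),red),"scene":blob(im["scene"],(296,222,312,242),red)}
print(sp,tb)
S,_=tri({c:sp[c][0] for c in sp}); T,_e=tri({c:tb[c][0] for c in tb}); print("spot",S,_,"tab",T,_e)
C=[(.14,.12),(.14,-.12),(-.14,-.12),(-.14,.12)]
obs={"top":np.array([(284,192),(414,194),(410,345),(283,342)])*.64,"scene":np.array([(490,423),(377,364),(440,287),(546,330)])*.64}
f=lambda p:np.concatenate([(proj(c,[bw(p,face(*q,0)) for q in C])-obs[c]).ravel() for c in K])
r=least_squares(f,[.7,.1,0],loss="soft_l1"); p=r.x; print("board",p,np.round(f(p).reshape(-1,2),1).tolist())
q=Rz(-p[2])@(S-[p[0],p[1],0]); print("spot in board",q,"normal height",-s15*q[0]+c15*(q[2]-.062),"upslope",c15*q[0]+s15*(q[2]-.062))
q=Rz(-p[2])@(T-[p[0],p[1],0]); u=c15*q[0]+s15*(q[2]-.062);print("tab u,v,n",u,q[1],-s15*q[0]+c15*(q[2]-.062),"angle",np.arctan2(.085-u,q[1]))
# gauge fit by silhouette
bx={"top":(370,138,406,168),"scene":(140,150,168,188)}
def mask(c,P):
    x0,y0,x1,y1=bx[c];k=8;h=cv2.convexHull(((proj(c,P)+.5-[x0,y0])*k).astype(np.float32)).astype(np.int32)
    m=np.zeros(((y1-y0)*k,(x1-x0)*k),np.float32);cv2.fillConvexPoly(m,h,1);return cv2.resize(m,(x1-x0,y1-y0),interpolation=cv2.INTER_AREA)
ob={}
for c in bx:
    x0,y0,x1,y1=bx[c];ob[c]=blue(*[im[c][y0:y1,x0:x1,i].astype(int) for i in range(3)]).astype(float);print(c,ob[c].sum())
B=np.array([(x,y,z) for x in(-.014,.014) for y in(-.02,.02) for z in(0,.056)])
g=lambda p:sum(((mask(c,B@Rz(p[2]).T+[p[0],p[1],.07])-ob[c])**2).sum() for c in bx)
x0,_=tri({"top":(387,154),"scene":(153,169)});print(x0)
best=min((minimize(g,[x0[0],x0[1],a],method="Nelder-Mead",options=dict(initial_simplex=[[x0[0],x0[1],a],[x0[0]+.01,x0[1],a],[x0[0],x0[1]+.01,a],[x0[0],x0[1],a+.3]])) for a in np.arange(0,3.1,.4)),key=lambda r:r.fun)
print("gauge",best.x,best.fun)
a=cv2.resize(im["top"][130:180,355:445],(720,400),interpolation=cv2.INTER_CUBIC)
b=cv2.resize(im["scene"][140:205,95:185],(277,200),interpolation=cv2.INTER_CUBIC)
d=cv2.resize(im["scene"][175:280,235:355],(443,200)); 
cv2.imwrite("pics/crop1.png",np.vstack([a,np.hstack([b,cv2.resize(d,(443,200))])]))
print(sensors.observe()["t"])
E
```

```text
{'top': (array([211.5       , 185.71428571]), 14), 'scene': (array([312., 212.]), 3)} {'top': (array([204.75  , 145.5625]), 16), 'scene': (array([305. , 228.5]), 6)}
spot [0.49662146 0.17590616 0.07330318] 0.22955765887269308 tab [0.59965268 0.19161742 0.14170862] 0.08813222424481637
board [ 0.53741075  0.14786015 -0.00658782] [[5.0, -0.1], [-3.2, -0.3], [-1.0, -2.6], [0.8, -1.2], [-1.1, -1.4], [0.9, 0.1], [0.1, 0.1], [-0.7, -0.7]]
spot in board [-0.04097317  0.02777669  0.07330318] normal height 0.021522665738792225 upslope -0.03665156212625996
tab u,v,n 0.0804714513405704 0.04416635573026495 0.060958175168194614 angle 0.10217682890727912
top 154.0
scene 170.0
[ 0.59685578 -0.31547891  0.09925774]
gauge [ 0.59699524 -0.31418729  2.47074139] 122.117919921875
1.2
```

View pics/crop1.png

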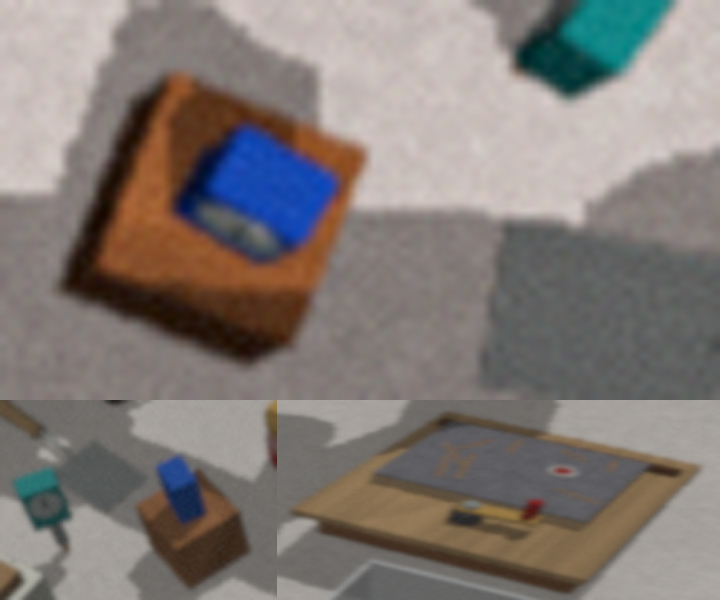

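The crop confirms it: the blue body with its dial, at (270,185) in the crop, sits in the brown stand. The teal one at (600,50) lies loose and is the look-alike. Next is a joint fit of board, spot, tab and stand.

```bash
cat >> h.py <<'E'
def plan(X,Y,Z,yaw): # tool-frame deltas (mm, rad) from now to TCP X,Y,Z,yaw
    s=sensors.observe(); w,x,y,z=s["orientation"]; a=np.arctan2(2*(x*y+w*z),1-2*(y*y+z*z)); d=np.array([X,Y,Z])-s["tool_pos"]
    tilt=np.degrees(np.arccos(-(1-2*(x*x+y*y))))
    c,sn=np.cos(a),np.sin(a); return dict(t=round(s["t"],2),tx=round(1e3*(c*d[0]+sn*d[1]),1),ty=round(1e3*(sn*d[0]-c*d[1]),1),tz=round(-1e3*d[2],1),roll=round(a-yaw,3),yaw=round(a,3),tilt=round(tilt,2),pos=np.round(s["tool_pos"],4).tolist(),F=np.round(s["force"],2).tolist(),w=round(s["grip_width"],4))
E
python3 - <<'E'
from h import *
C=[(.14,.12),(.14,-.12),(-.14,-.12),(-.14,.12)]
top=np.array([(284,192),(414,194),(410,345),(283,342)])*.64
sp={"top":(211.5,185.7),"scene":(312,212)}; tb={"top":(204.75,145.56),"scene":(305,228.5)}
tp=lambda th,n:face(.085-.045*np.sin(th),.045*np.cos(th),n)
def f(p):
    r=[(proj("top",[bw(p,face(*q,0)) for q in C])-top).ravel()]
    for c in K: r+= [(proj(c,bw(p,face(-.0355,p[3],.018)))-sp[c]).ravel(), (proj(c,bw(p,tp(p[4],.054)))-tb[c]).ravel()]
    return np.concatenate(r)
r=least_squares(f,[.54,.148,0,.03,.1]); p=r.x; print("board,v,th",p.round(4),np.round(f(p).reshape(-1,2),1).tolist())
np.save("p.npy",p); print("spot",bw(p,face(-.0355,p[3],.018)))
for th in (p[4],.4,.8,1.2,1.58): print("tab",round(th,2),bw(p,tp(th,.0435)).round(4))
def inv(c,uv,z): return least_squares(lambda q:(proj(c,[q[0],q[1],z])-uv).ravel(),[.6,-.3]).x
cr=lambda x,y:(355+x/8-.0,130+y/8)
print("gauge top", inv("top",cr(272,186),.126))
print("stand corners",[inv("top",cr(*q),.07).round(4).tolist() for q in((178,74),(366,152),(298,310),(100,268))])
t=bw(p,tp(p[4],.0435)); print(plan(t[0],t[1],t[2]+.097+.06,p[2]))
E
```

```text
board,v,th [5.356e-01 1.470e-01 4.000e-04 2.890e-02 1.136e-01] [[-1.2, -0.5], [0.8, 0.4], [0.7, 0.4], [-0.1, 0.2], [0.1, 0.6], [0.0, 1.1], [0.3, 0.0], [0.3, 0.7]]
spot [0.49664454 0.17588381 0.07019859]
tab 0.11 [0.6015 0.1918 0.1247]
tab 0.4 [0.5895 0.1885 0.1215]
tab 0.8 [0.5753 0.1784 0.1177]
tab 1.2 [0.5659 0.1633 0.1152]
tab 1.58 [0.563  0.1466 0.1144]
gauge top [ 0.59424655 -0.31315443]
stand corners [[0.6428, -0.2938], [0.6164, -0.3613], [0.5589, -0.3374], [0.5721, -0.2666]]
{'t': 1.2, 'tx': np.float64(-576.8), 'ty': np.float64(-627.1), 'tz': np.float64(21.0), 'roll': np.float64(-1.146), 'yaw': np.float64(-1.146), 'tilt': np.float64(0.0), 'pos': [0.2679, -0.5922, 0.3027], 'F': [0.84, 0.22, -0.28], 'w': 0.0944}
```

>>> apply_moves:
  deltas:
    - {"tx":-30,"ty":-33}
    - {"tx":-30,"ty":-33}
    - {"tx":-30,"ty":-33}
    - {"tx":-30,"ty":-33}
    - {"tx":-30,"ty":-33}
    - {"tx":-30,"ty":-33}
    - {"tx":-30,"ty":-33}
    - {"tx":-30,"ty":-33}
    - {"tx":-30,"ty":-33}
    - {"tx":-30,"ty":-33}
    - {"tx":-30,"ty":-33}
    - {"tx":-30,"ty":-33}

```text
invalid input
```

>>> apply_moves:
  deltas:
    - {"roll":-0.145,"gripper":36}
    - {"roll":-0.145}
    - {"roll":-0.145}
    - {"roll":-0.145}
    - {"roll":-0.145}
    - {"roll":-0.145}
    - {"roll":-0.145}
    - {"roll":-0.131}

```text
invalid input
```

```bash
python3 -c "
from h import *
print(plan(.6015,.1918,.1247+.097+.06,0))"
```

```text
{'t': 1.2, 'tx': np.float64(-576.9), 'ty': np.float64(-627.1), 'tz': np.float64(21.0), 'roll': np.float64(-1.146), 'yaw': np.float64(-1.146), 'tilt': np.float64(0.0), 'pos': [0.2679, -0.5922, 0.3027], 'F': [0.84, 0.22, -0.28], 'w': 0.0944}
```

>>> apply_moves:
  deltas:
    - {"tx":-30,"ty":-33,"tz":0,"roll":0,"gripper":94}
    - {"tx":-30,"ty":-33,"tz":0,"roll":0,"gripper":94}
    - {"tx":-30,"ty":-33,"tz":0,"roll":0,"gripper":94}
    - {"tx":-30,"ty":-33,"tz":0,"roll":0,"gripper":94}
    - {"tx":-30,"ty":-33,"tz":0,"roll":0,"gripper":94}
    - {"tx":-30,"ty":-33,"tz":0,"roll":0,"gripper":94}
    - {"tx":-30,"ty":-33,"tz":0,"roll":0,"gripper":94}
    - {"tx":-30,"ty":-33,"tz":0,"roll":0,"gripper":94}
    - {"tx":-30,"ty":-33,"tz":0,"roll":0,"gripper":94}
    - {"tx":-30,"ty":-33,"tz":0,"roll":0,"gripper":94}
    - {"tx":-30,"ty":-33,"tz":0,"roll":0,"gripper":94}
    - {"tx":-30,"ty":-33,"tz":0,"roll":0,"gripper":94}

```text
t: 2.4
tool_pos: [0.4864, -0.088, 0.3035]
orientation: [0.001, 0.837, -0.547, 0.004]
force: [0.8, 0.4, 0.1]
grip_width: 0.0939
```

>>> apply_moves:
  deltas:
    - {"tx":0,"ty":0,"tz":0,"roll":-0.145,"gripper":36}
    - {"tx":0,"ty":0,"tz":0,"roll":-0.145,"gripper":36}
    - {"tx":0,"ty":0,"tz":0,"roll":-0.145,"gripper":36}
    - {"tx":0,"ty":0,"tz":0,"roll":-0.145,"gripper":36}
    - {"tx":0,"ty":0,"tz":0,"roll":-0.145,"gripper":36}
    - {"tx":0,"ty":0,"tz":0,"roll":-0.145,"gripper":36}
    - {"tx":0,"ty":0,"tz":0,"roll":-0.145,"gripper":36}
    - {"tx":0,"ty":0,"tz":0,"roll":-0.145,"gripper":36}

```text
t: 3.2
tool_pos: [0.4881, -0.0808, 0.3047]
orientation: [0.002, 1.0, 0.022, 0.004]
force: [-0.4, -0.9, 0.3]
grip_width: 0.0364
```

```bash
python3 -c "
from h import *
print(plan(.6015,.1918,.1247+.097+.06,0), sensors.observe()['orientation'])"
```

```text
{'t': 3.2, 'tx': np.float64(125.2), 'ty': np.float64(-267.3), 'tz': np.float64(23.0), 'roll': np.float64(0.044), 'yaw': np.float64(0.044), 'tilt': np.float64(0.54), 'pos': [0.4881, -0.0808, 0.3047], 'F': [-0.39, -0.9, 0.28], 'w': 0.0364} [0.00242818 0.99974969 0.02187673 0.00400827]
```

>>> apply_moves:
  deltas:
    - {"tx":18,"ty":-38,"tz":3,"roll":0.044,"gripper":36}
    - {"tx":18,"ty":-38,"tz":3,"roll":0,"gripper":36}
    - {"tx":18,"ty":-38,"tz":3,"roll":0,"gripper":36}
    - {"tx":18,"ty":-38,"tz":3,"roll":0,"gripper":36}
    - {"tx":18,"ty":-38,"tz":3,"roll":0,"gripper":36}
    - {"tx":18,"ty":-38,"tz":3,"roll":0,"gripper":36}
    - {"tx":12,"ty":-30,"tz":2,"roll":0,"gripper":36}
    - {"tx":0,"ty":0,"tz":0,"roll":0,"gripper":36}

```text
t: 4.0
tool_pos: [0.6117, 0.1866, 0.2851]
orientation: [0.003, 1.0, -0.001, 0.007]
force: [-0.5, -0.8, 0.2]
grip_width: 0.0362
```

```bash
python3 -c "
from h import *
print(plan(.6015,.1918,.1247+.097-.005,0))"
```

```text
{'t': 4.0, 'tx': np.float64(-10.2), 'ty': np.float64(-5.2), 'tz': np.float64(68.4), 'roll': np.float64(-0.002), 'yaw': np.float64(-0.002), 'tilt': np.float64(0.84), 'pos': [0.6117, 0.1866, 0.2851], 'F': [-0.53, -0.79, 0.17], 'w': 0.0362}
```

>>> apply_moves:
  deltas:
    - {"tx":-12,"ty":-5,"tz":10,"roll":0,"gripper":36}
    - {"tx":0,"ty":0,"tz":20,"roll":0,"gripper":36}
    - {"tx":0,"ty":0,"tz":20,"roll":0,"gripper":36}
    - {"tx":0,"ty":0,"tz":16,"roll":0,"gripper":36}
    - {"tx":0,"ty":0,"tz":0,"roll":0,"gripper":36}

```text
t: 4.5
tool_pos: [0.6002, 0.1895, 0.2179]
orientation: [0.004, 1.0, -0.001, 0.007]
force: [0.3, -0.4, -0.5]
grip_width: 0.036
```

Run:
```python
from h import *
print(plan(.6015,.1918,.1247+.097-.005,0))
im=viewer.camera("scene"); a=cv2.resize(im[130:290,200:400],(800,640),interpolation=cv2.INTER_CUBIC)[:600]
cv2.imwrite("pics/tab1.png",a)
```

```text
{'t': 4.5, 'tx': np.float64(1.3), 'ty': np.float64(-2.3), 'tz': np.float64(1.2), 'roll': np.float64(-0.002), 'yaw': np.float64(-0.002), 'tilt': np.float64(0.96), 'pos': [0.6002, 0.1895, 0.2179], 'F': [0.29, -0.41, -0.46], 'w': 0.036}
```

View pics/tab1.png

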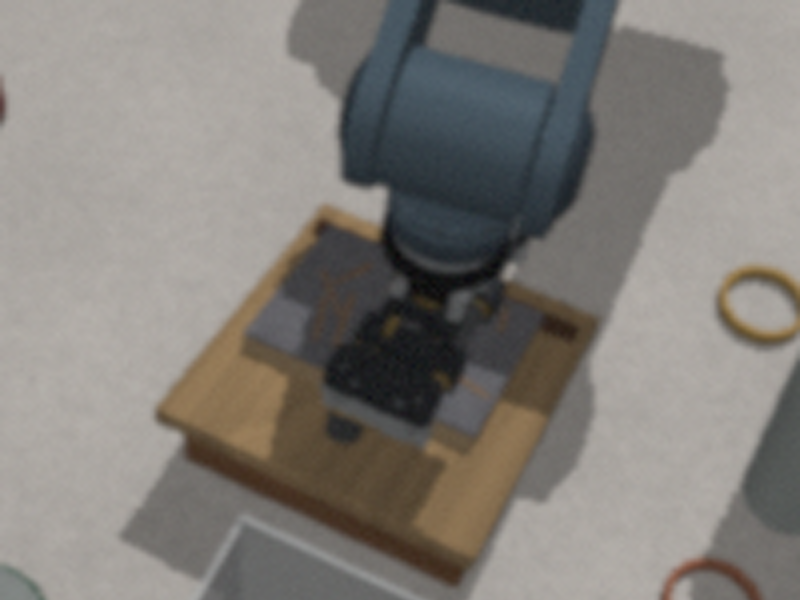

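>>> apply_moves:
  deltas:
    - {"tx":0,"ty":-1,"tz":0,"roll":0,"gripper":24}
    - {"tx":0,"ty":-1,"tz":0,"roll":0,"gripper":24}
    - {"tx":0,"ty":0,"tz":0,"roll":0,"gripper":24}
    - {"tx":-6.7,"ty":0.5,"tz":1.7,"roll":-0.145,"gripper":24}
    - {"tx":-6.7,"ty":0.5,"tz":1.6,"roll":-0.145,"gripper":24}
    - {"tx":-6.7,"ty":0.5,"tz":1.5,"roll":-0.145,"gripper":24}
    - {"tx":-6.7,"ty":0.5,"tz":1.4,"roll":-0.145,"gripper":24}

```text
t: 5.25
tool_pos: [0.5797, 0.1841, 0.2197]
orientation: [0.007, 0.956, 0.294, 0.015]
force: [2.0, 0.3, -2.3]
grip_width: 0.024
```

Run:
```python
from h import *
p=np.load("p.npy")
s=sensors.observe()
for th in (.5,.7,.8,.9): 
  t=bw(p,face(.085-.045*np.sin(th),.045*np.cos(th),.0435)); print(th,t.round(4),plan(*(t+[0,0,.092]),th-.05))
```

```text
0.5 [0.5856 0.1865 0.1204] {'t': 5.25, 'tx': np.float64(6.3), 'ty': np.float64(1.3), 'tz': np.float64(7.3), 'roll': np.float64(0.147), 'yaw': np.float64(0.597), 'tilt': np.float64(1.91), 'pos': [0.5797, 0.1841, 0.2197], 'F': [2.0, 0.34, -2.26], 'w': 0.024}
0.7 [0.5784 0.1815 0.1185] {'t': 5.25, 'tx': np.float64(-2.5), 'ty': np.float64(1.5), 'tz': np.float64(9.2), 'roll': np.float64(-0.053), 'yaw': np.float64(0.597), 'tilt': np.float64(1.91), 'pos': [0.5797, 0.1841, 0.2197], 'F': [2.0, 0.34, -2.26], 'w': 0.024}
0.8 [0.5753 0.1784 0.1177] {'t': 5.25, 'tx': np.float64(-6.9), 'ty': np.float64(2.2), 'tz': np.float64(10.1), 'roll': np.float64(-0.153), 'yaw': np.float64(0.597), 'tilt': np.float64(1.91), 'pos': [0.5797, 0.1841, 0.2197], 'F': [2.0, 0.34, -2.26], 'w': 0.024}
0.9 [0.5724 0.175  0.1169] {'t': 5.25, 'tx': np.float64(-11.1), 'ty': np.float64(3.4), 'tz': np.float64(10.8), 'roll': np.float64(-0.253), 'yaw': np.float64(0.597), 'tilt': np.float64(1.91), 'pos': [0.5797, 0.1841, 0.2197], 'F': [2.0, 0.34, -2.26], 'w': 0.024}
```

>>> apply_moves:
  deltas:
    - {"tx":-2,"ty":0,"tz":8,"roll":0,"gripper":24}
    - {"tx":-7,"ty":1.5,"tz":4,"roll":-0.145,"gripper":24}
    - {"tx":-7,"ty":1,"tz":3,"roll":-0.145,"gripper":24}
    - {"tx":-7,"ty":1,"tz":3,"roll":-0.145,"gripper":24}
    - {"tx":-7,"ty":1,"tz":2,"roll":-0.145,"gripper":24}

```text
t: 5.75
tool_pos: [0.5657, 0.1612, 0.2025]
orientation: [0.012, 0.829, 0.558, 0.019]
force: [0.5, 2.3, 1.1]
grip_width: 0.0239
```

Run:
```python
from h import *
p=np.load("p.npy")
s=sensors.observe();print(s["orientation"].tolist() if hasattr(s["orientation"],"tolist") else s["orientation"])
for th in (1.2,1.58): 
  t=bw(p,face(.085-.045*np.sin(th),.045*np.cos(th),.0435)); print(th,t.round(4),plan(*(t+[0,0,.092]),th-.05))
```

```text
[0.012338331948215276, 0.8292390896699979, 0.5584472305388665, 0.018627625492224933]
1.2 [0.5659 0.1633 0.1152] {'t': 5.75, 'tx': np.float64(2.1), 'ty': np.float64(-0.6), 'tz': np.float64(-4.6), 'roll': np.float64(0.036), 'yaw': np.float64(1.186), 'tilt': np.float64(2.56), 'pos': [0.5657, 0.1612, 0.2025], 'F': [0.52, 2.35, 1.12], 'w': 0.0239}
1.58 [0.563  0.1466 0.1144] {'t': 5.75, 'tx': np.float64(-14.5), 'ty': np.float64(3.0), 'tz': np.float64(-3.8), 'roll': np.float64(-0.344), 'yaw': np.float64(1.186), 'tilt': np.float64(2.56), 'pos': [0.5657, 0.1612, 0.2025], 'F': [0.52, 2.35, 1.12], 'w': 0.0239}
```

>>> apply_moves:
  deltas:
    - {"tx":-7,"ty":1,"tz":-2,"roll":-0.145,"gripper":24}
    - {"tx":-7,"ty":1,"tz":-1,"roll":-0.145,"gripper":24}
    - {"tx":-6,"ty":0,"tz":0,"roll":-0.05,"gripper":24}
    - {"tx":-3,"ty":0,"tz":0,"roll":0,"gripper":24}
    - {"tx":-2,"ty":0,"tz":0,"roll":0,"gripper":24}

```text
t: 6.25
tool_pos: [0.562, 0.139, 0.2043]
orientation: [0.011, 0.724, 0.689, 0.02]
force: [0.6, 10.0, -0.8]
grip_width: 0.024
```

Run:
```python
from h import *
p=np.load("p.npy")
for th in (1.58,): 
  t=bw(p,face(.085-.045*np.sin(th),.045*np.cos(th),.0435)); print(th,t.round(4),plan(*(t+[0,0,.092]),th-.05))
```

```text
1.58 [0.563  0.1466 0.1144] {'t': 6.25, 'tx': np.float64(7.6), 'ty': np.float64(0.6), 'tz': np.float64(-2.1), 'roll': np.float64(-0.008), 'yaw': np.float64(1.522), 'tilt': np.float64(2.62), 'pos': [0.562, 0.139, 0.2043], 'F': [0.59, 10.04, -0.84], 'w': 0.024}
```

>>> apply_moves:
  deltas:
    - {"tx":5,"ty":0,"tz":-5,"roll":0,"gripper":28}
    - {"tx":3,"ty":0,"tz":-20,"roll":0,"gripper":30}
    - {"tx":0,"ty":0,"tz":-35,"roll":0,"gripper":36}
    - {"tx":0,"ty":0,"tz":-35,"roll":0,"gripper":60}
    - {"tx":-45,"ty":0,"tz":-5,"roll":0,"gripper":80}
    - {"tx":-45,"ty":0,"tz":0,"roll":0,"gripper":80}
    - {"tx":-45,"ty":0,"tz":0,"roll":0,"gripper":80}
    - {"tx":-45,"ty":0,"tz":0,"roll":0,"gripper":80}
    - {"tx":-45,"ty":0,"tz":0,"roll":0,"gripper":80}

```text
t: 7.15
tool_pos: [0.5449, -0.0801, 0.3099]
orientation: [0.015, 0.729, 0.684, 0.019]
force: [0.9, 0.4, 0.3]
grip_width: 0.0787
```

Run:
```python
from h import *
im={c:viewer.camera(c) for c in K}
for c,b in (("top",(190,130,235,175)),("scene",(270,210,320,250))): 
    print(c,blob(im[c],b,red))
p=np.load("p.npy")
for th in(1.4,1.5,1.6): print(th,[proj(c,bw(p,face(.085-.045*np.sin(th),.045*np.cos(th),.054))).round(1) for c in K])
print(plan(.596,-.315,.3,1.0), sensors.observe()["orientation"])
a=cv2.resize(im["top"][115:230,165:275],(430,450),interpolation=cv2.INTER_CUBIC)
b=cv2.resize(im["scene"][140:205,125:185],(370,450),interpolation=cv2.INTER_CUBIC)
cv2.imwrite("pics/c2.png",np.hstack([a,b]))
```

```text
top (array([221.4, 161.4]), 15)
scene (array([295.        , 212.71428571]), 7)
1.4 [array([[297.9, 215.7]]), array([[218.5, 160.9]])]
1.5 [array([[296.6, 215. ]]), array([[220.1, 161.1]])]
1.6 [array([[295.1, 214.3]]), array([[221.7, 161.2]])]
{'t': 7.25, 'tx': np.float64(-228.2), 'ty': np.float64(66.9), 'tz': np.float64(9.9), 'roll': np.float64(0.502), 'yaw': np.float64(1.502), 'tilt': np.float64(2.8), 'pos': [0.5449, -0.0828, 0.3099], 'F': [0.29, 0.5, 0.58], 'w': 0.0799} [0.01570999 0.73075546 0.68220122 0.01873922]
```

View pics/c2.png

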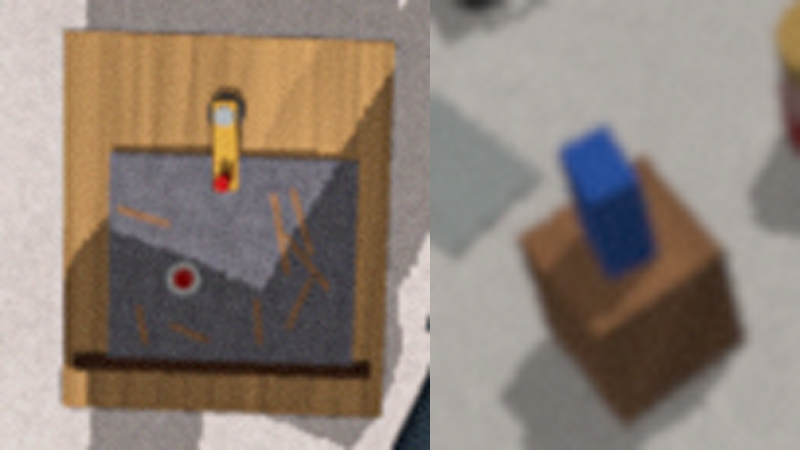

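The left half shows the brass arm straight down over the block edge, with the tab at crop (222,183), which fits θ≈1.58. The right half shows the blue gauge upright in its stand. The button is secured, so on to the gauge.

>>> apply_moves:
  deltas:
    - {"tx":-38,"ty":11,"tz":0,"roll":0,"gripper":70}
    - {"tx":-38,"ty":11,"tz":0,"roll":0,"gripper":70}
    - {"tx":-38,"ty":11,"tz":0,"roll":0,"gripper":70}
    - {"tx":-38,"ty":11,"tz":0,"roll":0,"gripper":70}
    - {"tx":-38,"ty":11,"tz":0,"roll":0,"gripper":70}
    - {"tx":-33,"ty":11,"tz":0,"roll":0.1,"gripper":70}
    - {"tx":0,"ty":0,"tz":0,"roll":0.145,"gripper":70}
    - {"tx":0,"ty":0,"tz":0,"roll":0.145,"gripper":70}
    - {"tx":0,"ty":0,"tz":0,"roll":0.1,"gripper":70}
    - {"tx":0,"ty":0,"tz":0,"roll":0,"gripper":70}

```text
t: 8.25
tool_pos: [0.5999, -0.3133, 0.3129]
orientation: [0.011, 0.882, 0.471, 0.021]
force: [0.3, 0.1, -0.1]
grip_width: 0.07
```

```bash
cat >> h.py <<'E'
def toolz():
    w,x,y,z=sensors.observe()["orientation"]; return np.array([2*(x*z+w*y),2*(y*z-w*x),1-2*(x*x+y*y)])
def plang(P,yaw,d=.078): # bring the grasp point to P
    return plan(*(np.array(P)-d*toolz()),yaw), toolz().round(3)
E
python3 - <<'E'
from h import *
print(plang((.596,-.315,.18),1.0))
E
```

```text
({'t': 8.25, 'tx': np.float64(-5.7), 'ty': np.float64(-5.4), 'tz': np.float64(55.0), 'roll': np.float64(-0.019), 'yaw': np.float64(0.981), 'tilt': np.float64(2.72), 'pos': [0.5999, -0.3133, 0.3129], 'F': [0.26, 0.09, -0.13], 'w': 0.07}, array([ 0.047,  0.   , -0.999]))
```

```bash
cat >> h.py <<'E'
from scipy.spatial.transform import Rotation as Ro
def go(P,yaw,d=.078):
    s=sensors.observe(); w,x,y,z=s["orientation"]; R=Ro.from_quat([x,y,z,w]).as_matrix()
    e=1e3*R.T@(np.array(P)-d*R[:,2]-s["tool_pos"]); a=np.arctan2(R[1,0],R[0,0])
    print("t",round(s["t"],2),"d",e.round(1),"roll",round(a-yaw,3),"tip dir",R[:,2].round(3),"tcp",np.round(s["tool_pos"],4),"F",np.round(s["force"],2),"w",round(s["grip_width"],4))
E
python3 -c "
from h import *
go((.596,-.315,.101),1.0)"
```

```text
t 8.25 d [ -9.2 -10.7 133.5] roll -0.019 tip dir [ 0.047  0.    -0.999] tcp [ 0.5999 -0.3133  0.3129] F [ 0.26  0.09 -0.13] w 0.07
```

>>> apply_moves:
  deltas:
    - {"tx":-5,"ty":-5,"tz":40,"roll":0,"gripper":70}
    - {"tx":-4,"ty":-5,"tz":35,"roll":0,"gripper":70}
    - {"tx":0,"ty":0,"tz":0,"roll":0,"gripper":70}

```text
t: 8.55
tool_pos: [0.5923, -0.3135, 0.2379]
orientation: [0.013, 0.881, 0.473, 0.022]
force: [-0.7, 0.1, -0.4]
grip_width: 0.0696
```

Run:
```python
from h import *
go((.596,-.315,.101),1.0)
im=viewer.camera("scene"); im2=viewer.camera("top")
a=cv2.resize(im[110:210,105:205],(500,500),interpolation=cv2.INTER_CUBIC)
b=cv2.resize(im2[120:200,360:420],(300,400),interpolation=cv2.INTER_CUBIC)
cv2.imwrite("pics/g1.png",np.hstack([a,np.vstack([b,np.zeros((100,300,3),np.uint8)])]))
```

```text
t 8.55 d [-2.7 -2.1 58.9] roll -0.013 tip dir [ 0.051 -0.003 -0.999] tcp [ 0.5923 -0.3135  0.2379] F [-0.72  0.09 -0.44] w 0.0696
```

View pics/g1.png

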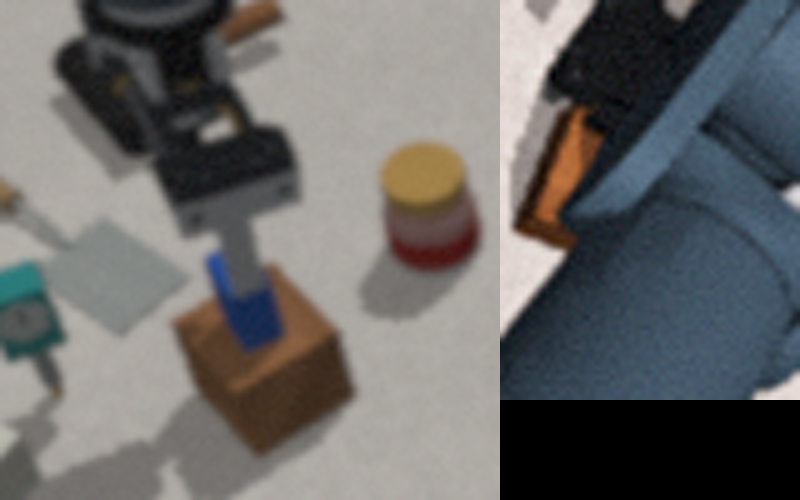

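The near finger, at (240,265), lines up with the middle of the blue body's face, and the jaws straddle the gauge over its stand. I'll descend and grip.

>>> apply_moves:
  deltas:
    - {"tx":-1,"ty":-1,"tz":20,"roll":0,"gripper":70}
    - {"tx":-1,"ty":-1,"tz":20,"roll":0,"gripper":70}
    - {"tx":-1,"ty":0,"tz":18,"roll":0,"gripper":70}
    - {"tx":0,"ty":0,"tz":0,"roll":0,"gripper":70}
    - {"tx":0,"ty":0,"tz":0,"roll":0,"gripper":30}
    - {"tx":0,"ty":0,"tz":0,"roll":0,"gripper":30}
    - {"tx":0,"ty":0,"tz":0,"roll":0,"gripper":30}
    - {"tx":0,"ty":0,"tz":0,"roll":0,"gripper":30}
  squeeze: 12

```text
t: 9.45
tool_pos: [0.6023, -0.32, 0.2004]
orientation: [0.029, 0.879, 0.475, 0.029]
force: [1.0, 1.4, 0.2]
grip_width: 0.0416
```

```bash
python3 -c "
from h import *
go((.596,-.315,.101),1.0)"
```

```text
t 9.45 d [ -1.6 -15.7  20.5] roll -0.009 tip dir [ 0.078 -0.023 -0.997] tcp [ 0.6023 -0.32    0.2004] F [0.96 1.41 0.21] w 0.0416
```

>>> apply_moves:
  deltas:
    - {"tx":0,"ty":0,"tz":0,"roll":0,"gripper":30}

```text
t: 9.55
tool_pos: [0.6024, -0.32, 0.2008]
orientation: [0.029, 0.879, 0.475, 0.029]
force: [-0.2, -0.0, -1.9]
grip_width: 0.0397
```

Run:
```python
from h import *
go((.596,-.315,.101),1.0)
im=viewer.camera("scene")
go((.596,-.315,.101),1.0)
a=cv2.resize(im[110:210,105:205],(600,600),interpolation=cv2.INTER_CUBIC)
cv2.imwrite("pics/g2.png",a)
```

```text
t 9.55 d [ -1.6 -15.9  20.8] roll -0.009 tip dir [ 0.078 -0.023 -0.997] tcp [ 0.6024 -0.32    0.2008] F [-0.24 -0.01 -1.89] w 0.0397
t 9.6 d [ -1.5 -15.8  20.7] roll -0.009 tip dir [ 0.078 -0.023 -0.997] tcp [ 0.6023 -0.32    0.2006] F [0.16 0.33 0.37] w 0.0394
```

View pics/g2.png

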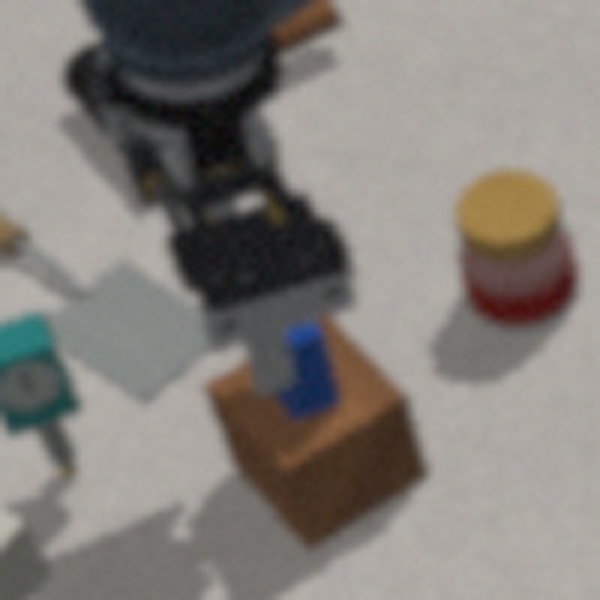

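>>> apply_moves:
  deltas:
    - {"tx":0,"ty":0,"tz":0,"roll":0,"gripper":70}
    - {"tx":0,"ty":0,"tz":0,"roll":0,"gripper":70}

```text
t: 9.8
tool_pos: [0.6023, -0.3201, 0.2009]
orientation: [0.029, 0.879, 0.475, 0.029]
force: [-0.1, -0.1, 0.2]
grip_width: 0.0524
```

Run:
```python
from h import *
go((.596,-.315,.101),1.0)
s=sensors.observe();print(np.round(s["joints"],3),np.round(s["moment"],2))
```

```text
t 9.8 d [ -1.5 -15.8  20.9] roll -0.009 tip dir [ 0.078 -0.024 -0.997] tcp [ 0.6023 -0.3201  0.2009] F [-0.11 -0.09  0.16] w 0.0524
[-0.662  0.386  1.578  0.033  1.101 -1.666] [ 0.04 -0.07  0.04]
```

>>> apply_moves:
  deltas:
    - {"tx":0,"ty":0,"tz":-15,"roll":0,"gripper":70}
    - {"tx":0,"ty":-8,"tz":0,"roll":0,"gripper":70}
    - {"tx":0,"ty":-8,"tz":0,"roll":0,"gripper":70}

```text
t: 10.1
tool_pos: [0.5874, -0.311, 0.2163]
orientation: [0.029, 0.879, 0.475, 0.029]
force: [0.3, -0.4, 0.3]
grip_width: 0.0698
```

Run:
```python
from h import *
go((.596,-.315,.101),1.0)
```

```text
t 10.1 d [-1.3  0.2 37.7] roll -0.009 tip dir [ 0.078 -0.024 -0.997] tcp [ 0.5874 -0.311   0.2163] F [ 0.31 -0.39  0.33] w 0.0698
```

>>> apply_moves:
  deltas:
    - {"tx":0,"ty":0,"tz":10,"roll":0,"gripper":70}

```text
t: 10.2
tool_pos: [0.5882, -0.3112, 0.2079]
orientation: [0.031, 0.879, 0.475, 0.029]
force: [-0.2, -0.6, -0.1]
grip_width: 0.07
```

Run:
```python
from h import *
go((.596,-.315,.101),1.0)
```

```text
t 10.2 d [-1.3 -0.2 29.3] roll -0.009 tip dir [ 0.081 -0.026 -0.996] tcp [ 0.5882 -0.3112  0.2079] F [-0.19 -0.63 -0.08] w 0.07
```

>>> apply_moves:
  deltas:
    - {"tx":0,"ty":0,"tz":10,"roll":0,"gripper":70}

```text
t: 10.3
tool_pos: [0.5887, -0.3112, 0.1972]
orientation: [0.031, 0.879, 0.475, 0.029]
force: [-0.3, -0.3, 0.3]
grip_width: 0.0702
```

Run:
```python
from h import *
go((.596,-.315,.101),1.0)
```

```text
t 10.3 d [-1.3  0.3 18.6] roll -0.009 tip dir [ 0.081 -0.026 -0.996] tcp [ 0.5887 -0.3112  0.1972] F [-0.32 -0.28  0.26] w 0.0702
```

>>> apply_moves:
  deltas:
    - {"tx":-1,"ty":0,"tz":10,"roll":0,"gripper":70}

```text
t: 10.4
tool_pos: [0.5888, -0.3121, 0.1861]
orientation: [0.031, 0.879, 0.475, 0.029]
force: [-0.1, -0.7, -0.7]
grip_width: 0.0701
```

>>> apply_moves:
  deltas:
    - {"tx":0,"ty":0,"tz":8,"roll":0,"gripper":70}

```text
t: 10.5
tool_pos: [0.589, -0.3121, 0.1762]
orientation: [0.03, 0.879, 0.475, 0.029]
force: [-0.1, -0.0, -0.7]
grip_width: 0.0701
```

Run:
```python
from h import *
go((.596,-.315,.101),1.0)
```

```text
t 10.5 d [-0.3  1.4 -2.5] roll -0.009 tip dir [ 0.079 -0.025 -0.997] tcp [ 0.589  -0.3121  0.1762] F [-0.06 -0.04 -0.7 ] w 0.0701
```

>>> apply_moves:
  deltas:
    - {"tx":0,"ty":0,"tz":-2,"roll":0,"gripper":30}
    - {"tx":0,"ty":0,"tz":0,"roll":0,"gripper":30}
    - {"tx":0,"ty":0,"tz":0,"roll":0,"gripper":30}
    - {"tx":0,"ty":0,"tz":0,"roll":0,"gripper":30}
  squeeze: 12

```text
t: 10.9
tool_pos: [0.5884, -0.3117, 0.1754]
orientation: [0.028, 0.879, 0.475, 0.028]
force: [2.1, 1.9, 1.4]
grip_width: 0.0412
```

Run:
```python
from h import *
go((.596,-.315,.101),1.0)
im=viewer.camera("scene")
a=cv2.resize(im[110:210,105:205],(600,600),interpolation=cv2.INTER_CUBIC)
cv2.imwrite("pics/g3.png",a)
```

```text
t 10.9 d [-0.3  2.5 -3.2] roll -0.009 tip dir [ 0.076 -0.022 -0.997] tcp [ 0.5884 -0.3117  0.1754] F [2.12 1.94 1.39] w 0.0412
```

View pics/g3.png

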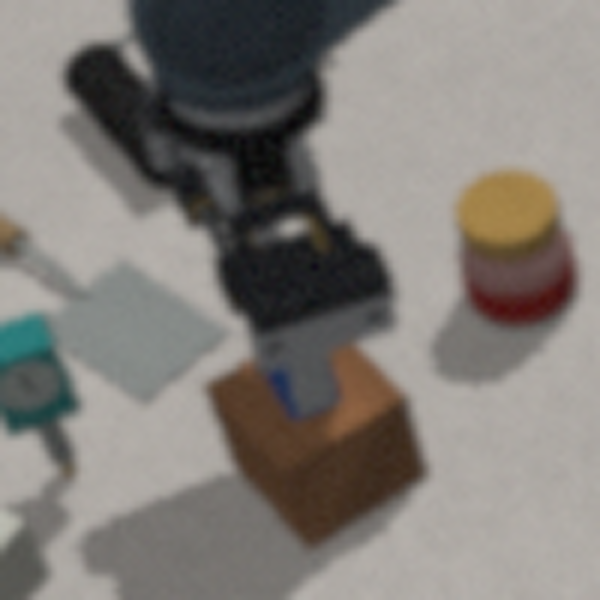

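The jaws hold the blue body (opening 41 mm) inside the stand. The tool can't be tilted on command, so I'll use the stand's rim to pivot the gauge about 15° in the pads: lift it 30 mm, then move sideways.

>>> apply_moves:
  deltas:
    - {"tx":0,"ty":0,"tz":-10,"roll":0,"gripper":30}
    - {"tx":0,"ty":0,"tz":-10,"roll":0,"gripper":30}
    - {"tx":0,"ty":0,"tz":-10,"roll":0,"gripper":30}
    - {"tx":0,"ty":0,"tz":0,"roll":0,"gripper":30}

```text
t: 11.35
tool_pos: [0.5858, -0.3109, 0.2081]
orientation: [0.028, 0.879, 0.475, 0.028]
force: [0.5, -0.5, -1.8]
grip_width: 0.0405
```

```bash
python3 -c "
from h import *
go((.596,-.315,.131),1.0)"
```

```text
t 11.35 d [ 0.4  5.  -0.3] roll -0.009 tip dir [ 0.076 -0.022 -0.997] tcp [ 0.5858 -0.3109  0.2081] F [ 0.49 -0.51 -1.84] w 0.0405
```

>>> apply_moves:
  deltas:
    - {"tx":0,"ty":-4,"tz":0,"roll":0,"gripper":30}
    - {"tx":0,"ty":-4,"tz":0,"roll":0,"gripper":30}

```text
t: 11.55
tool_pos: [0.5798, -0.3072, 0.2088]
orientation: [0.03, 0.879, 0.475, 0.029]
force: [3.2, -2.6, -2.4]
grip_width: 0.0397
```

>>> apply_moves:
  deltas:
    - {"tx":0,"ty":-4,"tz":0,"roll":0,"gripper":30}

```text
t: 11.65
tool_pos: [0.5766, -0.3052, 0.2088]
orientation: [0.031, 0.879, 0.475, 0.03]
force: [2.8, -1.9, -1.9]
grip_width: 0.0396
```

```bash
python3 -c "
from h import *
go((.596,-.315,.131),1.0)"
```

```text
t 11.65 d [ 0.6 15.   1.4] roll -0.009 tip dir [ 0.082 -0.027 -0.996] tcp [ 0.5766 -0.3052  0.2088] F [ 2.77 -1.94 -1.86] w 0.0396
```

>>> apply_moves:
  deltas:
    - {"tx":0,"ty":-4,"tz":0,"roll":0,"gripper":30}
    - {"tx":0,"ty":-4,"tz":0,"roll":0,"gripper":30}
    - {"tx":0,"ty":-3,"tz":0,"roll":0,"gripper":30}

```text
t: 11.95
tool_pos: [0.5671, -0.2989, 0.2081]
orientation: [0.033, 0.879, 0.474, 0.03]
force: [3.2, -2.0, -2.9]
grip_width: 0.0399
```

Run:
```python
from h import *
go((.596,-.315,.131),1.0)
im={c:viewer.camera(c) for c in K}
a=cv2.resize(im["scene"][125:205,120:200],(600,600),interpolation=cv2.INTER_CUBIC)
cv2.imwrite("pics/g4.png",a)
```

```text
t 11.95 d [ 0.6 26.2  1.7] roll -0.009 tip dir [ 0.085 -0.029 -0.996] tcp [ 0.5671 -0.2989  0.2081] F [ 3.17 -2.03 -2.88] w 0.0399
```

View pics/g4.png

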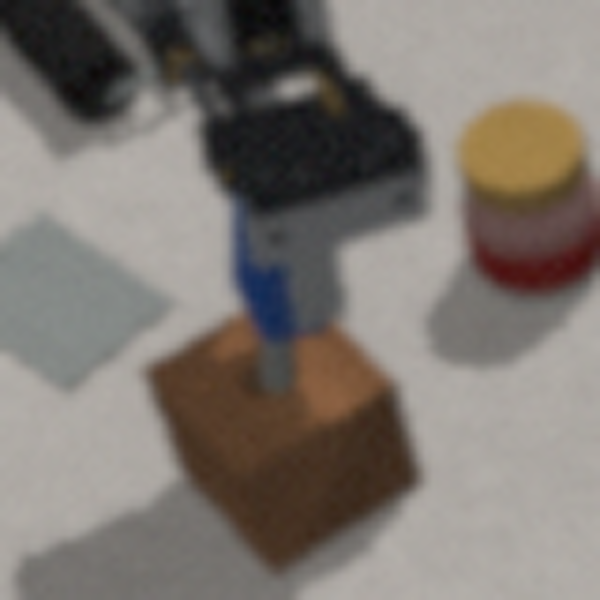

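The gauge is out of its seat. Its stem is at (275,365) and now leans relative to the stand's vertical edges, with the tip towards image left (+X, −Y). That is the lean I wanted, roughly 15–18°. Now I'll lift it clear and carry it over.

>>> apply_moves:
  deltas:
    - {"tx":0,"ty":0,"tz":-10,"roll":0,"gripper":30}
    - {"tx":0,"ty":0,"tz":-20,"roll":0,"gripper":30}
    - {"tx":0,"ty":0,"tz":-30,"roll":0,"gripper":30}
    - {"tx":0,"ty":0,"tz":-35,"roll":0,"gripper":30}
    - {"tx":0,"ty":0,"tz":-20,"roll":-0.1,"gripper":30}
    - {"tx":0,"ty":0,"tz":0,"roll":-0.1,"gripper":30}
    - {"tx":0,"ty":0,"tz":0,"roll":-0.1,"gripper":30}
    - {"tx":0,"ty":0,"tz":0,"roll":-0.1,"gripper":30}
    - {"tx":0,"ty":0,"tz":0,"roll":-0.1,"gripper":30}
    - {"tx":0,"ty":0,"tz":0,"roll":-0.05,"gripper":30}
    - {"tx":0,"ty":0,"tz":0,"roll":0,"gripper":30}
  squeeze: 15

```text
t: 13.15
tool_pos: [0.5498, -0.2902, 0.3266]
orientation: [0.021, 0.709, 0.704, 0.016]
force: [0.4, -0.9, -2.0]
grip_width: 0.0401
```

```bash
python3 -c "
from h import *
go((.48,.176,.230),1.57)"
```

```text
t 13.15 d [466.4 -77.9  11.2] roll -0.006 tip dir [ 0.053 -0.008 -0.999] tcp [ 0.5498 -0.2902  0.3266] F [ 0.4  -0.92 -2.02] w 0.0401
```

>>> apply_moves:
  deltas:
    - {"tx":20,"ty":-4,"tz":0,"roll":0,"gripper":30}
    - {"tx":35,"ty":-6,"tz":0,"roll":0,"gripper":30}
    - {"tx":40,"ty":-7,"tz":0,"roll":0,"gripper":30}
    - {"tx":40,"ty":-7,"tz":0,"roll":0,"gripper":30}
    - {"tx":40,"ty":-7,"tz":0,"roll":0,"gripper":30}
    - {"tx":40,"ty":-7,"tz":0,"roll":0,"gripper":30}
    - {"tx":40,"ty":-7,"tz":0,"roll":0,"gripper":30}
    - {"tx":40,"ty":-7,"tz":0,"roll":0,"gripper":30}
    - {"tx":40,"ty":-7,"tz":0,"roll":0,"gripper":30}
    - {"tx":40,"ty":-7,"tz":0,"roll":0,"gripper":30}
    - {"tx":40,"ty":-7,"tz":0,"roll":0,"gripper":30}
    - {"tx":20,"ty":-4,"tz":0,"roll":0,"gripper":30}

```text
t: 14.35
tool_pos: [0.4698, 0.1606, 0.3217]
orientation: [0.012, 0.718, 0.696, 0.01]
force: [-0.5, -0.0, -2.3]
grip_width: 0.04
```

```bash
python3 -c "
from h import *
go((.474,.176,.190),1.57)"
```

```text
t 14.35 d [15.8 -0.5 53.7] roll -0.03 tip dir [ 0.032 -0.003 -0.999] tcp [0.4698 0.1606 0.3217] F [-0.53 -0.01 -2.34] w 0.04
```

>>> apply_moves:
  deltas:
    - {"tx":8,"ty":0,"tz":10,"roll":0,"gripper":30}
    - {"tx":8,"ty":0,"tz":20,"roll":-0.03,"gripper":30}
    - {"tx":0,"ty":0,"tz":18,"roll":0,"gripper":30}
    - {"tx":0,"ty":0,"tz":4,"roll":0,"gripper":30}
    - {"tx":0,"ty":0,"tz":0,"roll":0,"gripper":30}

```text
t: 14.85
tool_pos: [0.47, 0.1778, 0.2665]
orientation: [0.011, 0.707, 0.707, 0.007]
force: [1.0, 0.5, -1.8]
grip_width: 0.04
```

Run:
```python
from h import *
go((.474,.176,.190),1.57)
im=viewer.camera("scene"); np.save("s5.npy",im)
x0,y0,k=270,130,7
a=cv2.resize(im[y0:y0+85,x0:x0+85],None,fx=k,fy=k,interpolation=cv2.INTER_CUBIC)
s=sensors.observe(); w,x,y,z=s["orientation"]; G=s["tool_pos"]+.078*Ro.from_quat([x,y,z,w]).as_matrix()[:,2]
for t,col in((0,(0,0,255)),(.15,(0,255,0)),(.26,(255,0,255)),(.37,(0,255,255))):
    tip=G+.0836*np.array([np.sin(t),0,-np.cos(t)]); u=proj("scene",tip)[0]; print(t,u.round(1))
    cv2.circle(a,tuple(int(q) for q in ((u+.5-[x0,y0])*k)),3,col,-1)
u=proj("scene",[.4966,.1759,.0702])[0]; cv2.circle(a,tuple(int(q) for q in ((u+.5-[x0,y0])*k)),4,(255,255,255),1)
cv2.imwrite("pics/p5.png",a)
```

```text
t 14.85 d [-1.5  2.  -1.4] roll 0.002 tip dir [ 0.026 -0.005 -1.   ] tcp [0.47   0.1778 0.2665] F [ 1.01  0.51 -1.83] w 0.04
0 [317.3 199.9]
0.15 [315.6 202.8]
0.26 [314.5 204.7]
0.37 [313.4 206.3]
```

View pics/p5.png

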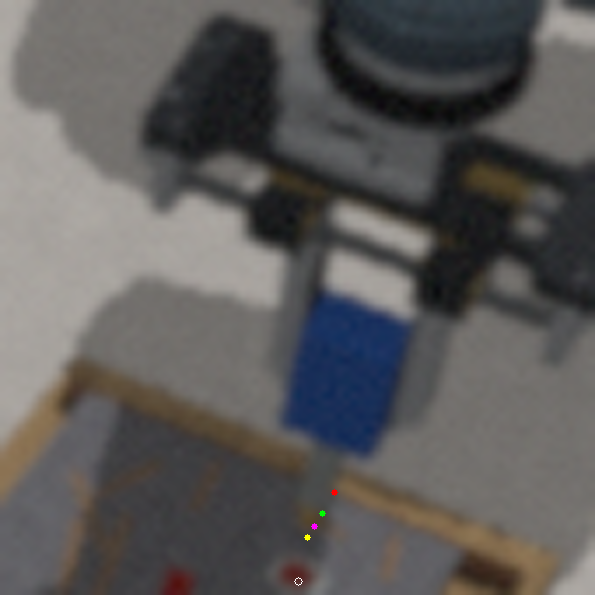

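The blue body is at (350,375) between the jaws, seen from its back face. The stem runs down to the brass tip at about (310,530), just short of the spot at (297,577), so the tip sits near the predicted 0.26–0.37 rad marks. A silhouette fit will give the tilt.

```bash
cat > fit.py <<'E'
from h import *
def fit(im):
    bx=(300,165,338,202); x0,y0,x1,y1=bx
    ob=blue(*[im[y0:y1,x0:x1,i].astype(int) for i in range(3)])
    ob=(im[y0:y1,x0:x1,0].astype(int)>1.35*im[y0:y1,x0:x1,1]).astype(float)
    s=sensors.observe(); w,x,y,z=s["orientation"]; R=Ro.from_quat([x,y,z,w]).as_matrix(); G=s["tool_pos"]+.078*R[:,2]
    B=np.array([(a,b,c) for a in(-.014,.014) for b in(-.02,.02) for c in(0,.056)])
    def pose(t,o,h,e):  # world tilt t in X about tool x
        jx=R[:,0]; zt=np.array([-np.sin(t),0,np.cos(t)]); zt-=jx*(zt@jx); zt/=np.linalg.norm(zt); xa=np.cross(jx,zt)
        M=np.c_[xa,jx,zt]; O=G+xa*o-zt*h+jx*e; return M,O
    def mask(P):
        k=8;hu=cv2.convexHull(((proj("scene",P)+.5-[x0,y0])*k).astype(np.float32)).astype(np.int32)
        m=np.zeros(((y1-y0)*k,(x1-x0)*k),np.float32);cv2.fillConvexPoly(m,hu,1);return cv2.resize(m,(x1-x0,y1-y0),interpolation=cv2.INTER_AREA)
    def cost(p,h=None):
        M,O=pose(p[0],p[1],p[2] if h is None else h,p[3]); return ((mask(B@M.T+O)-ob)**2).sum()+ (p[3]/.003)**2+(p[1]/.004)**2+((p[2]-.0276)/.003)**2
    r=min((minimize(cost,[t,0,.0276,0],method="Nelder-Mead",options=dict(initial_simplex=[[t,0,.0276,0],[t+.1,0,.0276,0],[t,.005,.0276,0],[t,0,.032,0],[t,0,.0276,.003]],maxiter=400)) for t in(.1,.2,.3,.4)),key=lambda r:r.fun)
    M,O=pose(*r.x); tip=O-.056*M[:,2]; print("mask",ob.sum(),"tilt,o,h,e",r.x.round(4),"cost",round(r.fun,1),"axis",M[:,2].round(3),"tip",tip.round(4))
    for t in (.1,.18,.26,.34,.42):
        q=minimize(lambda p:cost([t,*p]),[0,.0276,0],method="Nelder-Mead",options=dict(initial_simplex=[[0,.0276,0],[.005,.0276,0],[0,.032,0],[0,.0276,.003]])); print(t,round(q.fun,1))
    return tip
E
python3 -c "
from fit import *
fit(np.load('s5.npy'))"
```

```text
mask 291.0 tilt,o,h,e [-0.1085  0.0046  0.0298 -0.0038] cost 30.0 axis [0.108 0.005 0.994] tip [0.4674 0.1732 0.103 ]
0.1 50.7
0.18 56.9
0.26 63.9
0.34 67.8
0.42 67.8
```

Run:
```python
from h import *
im=np.mean([viewer.camera("scene").astype(float) for _ in range(6)],0); np.save("s6.npy",im)
tp=viewer.camera("top")
s=sensors.observe(); w,x,y,z=s["orientation"]; R=Ro.from_quat([x,y,z,w]).as_matrix(); G=s["tool_pos"]+.078*R[:,2]
x0,y0,W,H,k=300,165,30,46,13
c=im[y0:y0+H,x0:x0+W]; c=np.clip((c/c.max())**.5*255,0,255).astype(np.uint8)
a=cv2.resize(c,None,fx=k,fy=k,interpolation=cv2.INTER_CUBIC); outs=[a]
B=np.array([(p,q,r) for p in(-.014,.014) for q in(-.02,.02) for r in(0,.056)])
E=[(i,j) for i in range(8) for j in range(i) if bin(i^j).count("1")==1]
b=a.copy()
for t,col in((-.1,(0,0,255)),(.26,(0,255,255))):
    zt=np.array([-np.sin(t),0,np.cos(t)]); M=np.c_[np.cross([0,1,0],zt),[0,1,0],zt]; O=G-.0276*zt
    u=((proj("scene",B@M.T+O)+.5-[x0,y0])*k).astype(int)
    for i,j in E: cv2.line(b,tuple(map(int,u[i])),tuple(map(int,u[j])),col,1)
    ax=((proj("scene",[O,O-.042*zt,O-.056*zt])+.5-[x0,y0])*k).astype(int); cv2.polylines(b,[ax],False,col,1); cv2.circle(b,tuple(map(int,ax[2])),4,col,1)
cv2.imwrite("pics/f6.png",np.hstack([a,b])); print(b.shape)
g=proj("scene",G)[0]
print("blue along axis:",[(r,im[r,int(round(319-(r-170)*.26-.0)),:].round().astype(int).tolist()) for r in range(168,210)])
```

```text
(598, 390, 3)
blue along axis: [(168, [158, 163, 168]), (169, [156, 161, 165]), (170, [151, 154, 158]), (171, [134, 130, 130]), (172, [102, 70, 59]), (173, [94, 51, 28]), (174, [94, 49, 26]), (175, [94, 48, 22]), (176, [96, 50, 26]), (177, [96, 50, 24]), (178, [96, 50, 27]), (179, [89, 46, 22]), (180, [88, 46, 24]), (181, [88, 47, 25]), (182, [87, 45, 20]), (183, [88, 46, 23]), (184, [88, 46, 22]), (185, [89, 47, 26]), (186, [88, 47, 25]), (187, [88, 47, 24]), (188, [87, 46, 25]), (189, [88, 46, 24]), (190, [88, 48, 28]), (191, [89, 54, 40]), (192, [95, 86, 85]), (193, [93, 96, 100]), (194, [77, 86, 94]), (195, [56, 74, 88]), (196, [53, 70, 83]), (197, [54, 63, 73]), (198, [60, 64, 67]), (199, [65, 63, 64]), (200, [67, 65, 66]), (201, [65, 64, 67]), (202, [64, 64, 67]), (203, [63, 61, 62]), (204, [65, 62, 63]), (205, [67, 64, 64]), (206, [65, 63, 63]), (207, [68, 65, 66]), (208, [69, 67, 66]), (209, [73, 72, 72])]
```

View pics/f6.png

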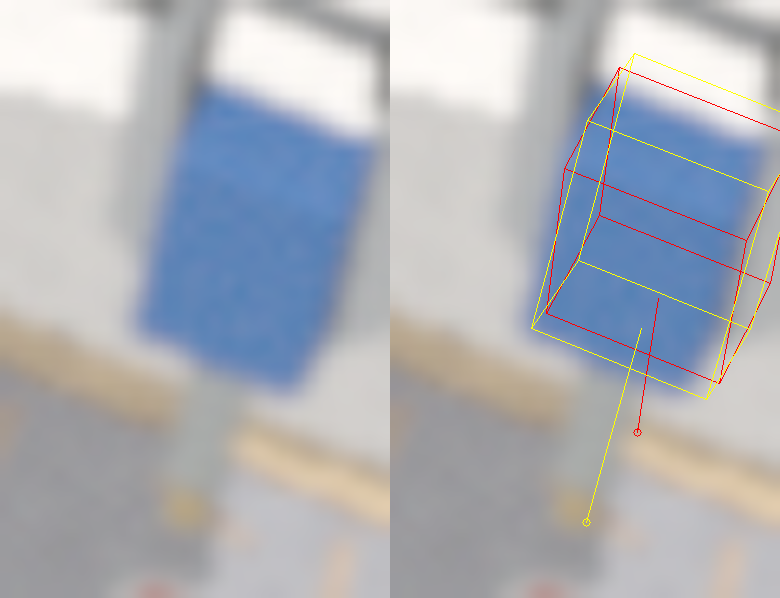

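The stem and brass plunger (tip about (180,525) left) match the 0.26 rad wireframe (yellow) in slope and in body-to-tip distance, with an offset of about 1 px. The −0.1 rad wireframe (red) puts the tip far too high. The body silhouette fit disagrees, but it has no kink at the body's top edge, so I trust the tip, the edge slopes and the stand geometry. Next I'll compute the descent.

```bash
cat >> h.py <<'E'
def tipof(t=.27,dy=-.0025,d=.0836):
    s=sensors.observe(); w,x,y,z=s["orientation"]; R=Ro.from_quat([x,y,z,w]).as_matrix(); G=s["tool_pos"]+.078*R[:,2]
    return G+d*np.array([np.sin(t),0,-np.cos(t)])+[0,dy,0], R
def press(S=np.array([.4966,.1759,.0702])):
    T,R=tipof(); s=sensors.observe(); n=np.array([-s15,0,c15]); e=T-S
    print("t",round(s["t"],2),"tip err mm: upslope",round(1e3*(e@[c15,0,s15]),1),"y",round(1e3*e[1],1),"normal",round(1e3*(e@n),1),"toolstep",(-1e3*R.T@e).round(1),"tip dir",R[:,2].round(3),"F",np.round(s["force"],2),"Fn",round(float(np.array(s["force"])@n),2),"w",round(s["grip_width"],4))
E
python3 -c "
from h import *
press()"
```

```text
t 15.25 tip err mm: upslope 8.8 y -0.3 normal 38.4 toolstep [ 0.5  0.2 39.4] tip dir [ 0.03  -0.004 -1.   ] F [-0.53 -0.4  -2.21] Fn -2.0 w 0.0399
```

>>> apply_moves:
  deltas:
    - {"tx":0,"ty":-1,"tz":10,"roll":0,"gripper":30}
    - {"tx":0,"ty":-1,"tz":10,"roll":0,"gripper":30}
    - {"tx":0,"ty":0,"tz":7,"roll":0,"gripper":30}
    - {"tx":0,"ty":0,"tz":0,"roll":0,"gripper":30}

```text
t: 15.65
tool_pos: [0.4691, 0.1782, 0.2387]
orientation: [0.012, 0.706, 0.708, 0.009]
force: [-0.8, -0.6, -1.3]
grip_width: 0.0402
```

Run:
```python
from h import *
press()
im=np.mean([viewer.camera("scene").astype(float) for _ in range(4)],0); np.save("s7.npy",im)
T,_=tipof(); print("proj tip",proj("scene",T).round(1),"plunger start",proj("scene",T+.014*np.array([-s15,0,c15])).round(1),"spot",proj("scene",[.4966,.1759,.0702]).round(1))
b,g,r=[im[190:222,300:325,i] for i in range(3)]
print("r/b x10:"); print(((r/b)*10).astype(int))
```

```text
t 15.65 tip err mm: upslope -0.3 y -0.5 normal 10.4 toolstep [ 0.5  2.6 10.1] tip dir [ 0.03  -0.004 -1.   ] F [-0.8  -0.58 -1.28] Fn -1.03 w 0.0402
proj tip [[312.7 209.9]] plunger start [[313.7 206.3]] spot [[312.1 212.6]]
r/b x10:
[[15 15 14 13 12 11 11 10 10  9  7  3  2  2  2  2  2  2  2  2  2  2  2  2
   3]
 [16 16 16 15 15 13 12 11 10  9  6  3  2  2  2  2  2  2  2  2  2  2  2  2
   3]
 [14 15 16 16 16 15 15 13 12  9  5  3  3  2  2  2  2  2  2  2  2  2  2  2
   4]
 [11 13 14 15 16 16 16 15 13  9  5  2  2  2  2  2  2  2  2  2  2  2  2  2
   5]
 [10 10 11 13 14 15 15 15 13  8  4  2  2  2  2  2  2  2  2  2  2  2  3  3
   6]
 [10 10 10 10 10 12 13 14 12  7  3  2  2  2  3  2  2  2  2  2  2  2  2  4
   7]
 [12 11 10  9  9 10 10 11 10  7  4  3  2  2  2  2  2  2  2  2  2  2  3  4
   8]
 [13 11 10  9  9  9  9 10  9  9  7  5  4  3  3  2  2  2  2  2  2  3  3  6
   9]
 [12 10  9  9  9  9  9  9  9  9  9  8  6  5  5  4  3  2  2  2  2  3  4  8
  10]
 [11  9  9  9  9  9  9  9  9  9  9  9  9  8  8  7  5  4  3  3  3  3  6 11
  13]
 [10  9  9  9  9  9  9  9  9  9  9  9  9  9  9  9  8  7  6  5  5  
[... 994 characters left out ...]
 9  9  9 10 12 14 15 15 12 10  9  9  9  9  9  9  9  9
  10]
 [ 9  9  9  9  9  9  9  9  9  9 10 11 11 11 10  9  9  9  9  9  9  9  9  9
   9]
 [ 9  9  9  9  9  9  9  9  9  9  9 10 10 10  9  9  9  9  9  9  9  9  9  9
   9]
 [ 9  9  9  9  9  9  9  9  9  9  9  9  9  9  9  9  9  9  9  9  9  9  9  9
   9]
 [ 9  9  9  9  9  9  9  9  9  9  9  9  9  9  9  9  9  9  9  9  9  9  9  9
   9]
 [ 9  9  9  9  9  9  9  9  9  9  9  9  9  9  9  9  9  9  9  9  9  9  9  9
   9]
 [ 9  9  9  9  9  9  9  9  9  9  9  9  9  9  9  9  9  9  9  9  9  9  9  9
   9]
 [ 9  9  9  9  9  9  9  9  9  9 10 10  9  9  9  9  9  9  9  9  9  9  9  9
   9]
 [ 9  9  9  9  9  9  9  9  9  9 10 11 10 10  9  9  9  9  9  9  9  9  9  9
   9]]
```

Brass shows at columns 312–313, rows 208–210, directly above the red at rows 211–212. The predicted tip (312.7, 209.9) matches, so I'll approach along the gauge axis.

>>> apply_moves:
  deltas:
    - {"tx":0,"ty":1,"tz":4,"roll":0,"gripper":30}
    - {"tx":0,"ty":0.8,"tz":3,"roll":0,"gripper":30}

```text
t: 16.05
tool_pos: [0.4728, 0.1785, 0.2346]
orientation: [0.014, 0.706, 0.708, 0.011]
force: [0.3, -0.0, -2.7]
grip_width: 0.0398
```

```bash
python3 -c "
from h import *
press()"
```

```text
t 16.05 tip err mm: upslope 2.8 y -0.1 normal 5.3 toolstep [ 0.2 -1.5  5.8] tip dir [ 0.036 -0.003 -0.999] F [ 0.33 -0.03 -2.72] Fn -2.71 w 0.0398
```

>>> apply_moves:
  deltas:
    - {"tx":0,"ty":0.6,"tz":2,"roll":0,"gripper":30}

```text
t: 16.15
tool_pos: [0.4736, 0.1785, 0.2324]
orientation: [0.014, 0.706, 0.708, 0.011]
force: [-0.2, -0.3, -2.5]
grip_width: 0.0401
```

```bash
python3 -c "
from h import *
press()"
```

```text
t 16.15 tip err mm: upslope 3.0 y -0.2 normal 3.0 toolstep [ 0.2 -2.2  3.6] tip dir [ 0.036 -0.003 -0.999] F [-0.15 -0.25 -2.45] Fn -2.33 w 0.0401
```

>>> apply_moves:
  deltas:
    - {"tx":0,"ty":0.6,"tz":2,"roll":0,"gripper":30}

```text
t: 16.25
tool_pos: [0.4744, 0.1785, 0.2303]
orientation: [0.014, 0.706, 0.708, 0.011]
force: [-0.1, 1.0, -1.8]
grip_width: 0.0401
```

```bash
python3 -c "
from h import *
press()"
```

```text
t 16.25 tip err mm: upslope 3.1 y -0.2 normal 0.8 toolstep [ 0.2 -2.9  1.4] tip dir [ 0.036 -0.003 -0.999] F [-0.14  1.01 -1.75] Fn -1.66 w 0.0401
```

>>> apply_moves:
  deltas:
    - {"tx":0,"ty":-2.5,"tz":0,"roll":0,"gripper":30}
    - {"tx":0,"ty":0.3,"tz":2,"roll":0,"gripper":30}
    - {"tx":0,"ty":0,"tz":0,"roll":0,"gripper":30}

```text
t: 16.55
tool_pos: [0.4722, 0.1785, 0.228]
orientation: [0.014, 0.706, 0.708, 0.011]
force: [-0.0, -0.5, -1.7]
grip_width: 0.0401
```

```bash
python3 -c "
from h import *
press()"
```

```text
t 16.55 tip err mm: upslope 0.4 y -0.2 normal -0.8 toolstep [ 0.2 -0.6 -0.7] tip dir [ 0.035 -0.003 -0.999] F [-0.03 -0.53 -1.72] Fn -1.65 w 0.0401
```

>>> apply_moves:
  deltas:
    - {"tx":0,"ty":0.5,"tz":2,"roll":0,"gripper":30}
    - {"tx":0,"ty":0,"tz":0,"roll":0,"gripper":30}

```text
t: 16.75
tool_pos: [0.4727, 0.1785, 0.2263]
orientation: [0.014, 0.706, 0.708, 0.011]
force: [-1.5, 0.1, -0.2]
grip_width: 0.0396
```

```bash
python3 -c "
from h import *
press()
fs=[]
for i in range(4): viewer.camera('scene'); fs.append(sensors.observe()['force'])
print(np.mean(fs,0).round(2))"
```

```text
t 16.75 tip err mm: upslope 0.5 y -0.1 normal -2.7 toolstep [ 0.1 -1.  -2.5] tip dir [ 0.035 -0.003 -0.999] F [-1.49  0.12 -0.17] Fn 0.22 w 0.0396
[-1.26  0.03  0.22]
```

>>> apply_moves:
  deltas:
    - {"tx":0,"ty":0.2,"tz":1,"roll":0,"gripper":30}
    - {"tx":0,"ty":0,"tz":0,"roll":0,"gripper":30}

```text
t: 17.15
tool_pos: [0.4729, 0.1785, 0.2255]
orientation: [0.014, 0.706, 0.708, 0.011]
force: [-0.7, -0.6, 0.6]
grip_width: 0.0397
```

Run:
```python
from h import *
press(); fs=[];ims=[]
for i in range(10): ims.append(viewer.camera('scene').astype(float)); fs.append(sensors.observe()['force'])
f=np.mean(fs,0)-np.array([-.2,-.2,-2.1]); print("dF",f.round(2),"normal",(f@[-s15,0,c15]).round(2)); press()
im=np.mean(ims,0); b,g,r=[im[196:218,304:322,i] for i in range(3)]; print((10*r/b).astype(int))
c=im[150:225,280:350]; np.save("s8.npy",im)
cv2.imwrite("pics/last.png",cv2.resize(np.clip((c/c.max())**.6*255,0,255).astype(np.uint8),None,fx=8,fy=8,interpolation=cv2.INTER_CUBIC))
```

```text
t 17.15 tip err mm: upslope 0.4 y -0.1 normal -3.5 toolstep [ 0.1 -1.2 -3.3] tip dir [ 0.035 -0.003 -0.999] F [-0.73 -0.63  0.6 ] Fn 0.77 w 0.0397
dF [-1.45 -0.17  2.54] normal 2.83
t 17.65 tip err mm: upslope 0.4 y -0.1 normal -3.5 toolstep [ 0.1 -1.2 -3.3] tip dir [ 0.035 -0.003 -0.999] F [-1.14 -0.85  0.79] Fn 1.06 w 0.0398
[[ 9  9 10 10  8  5  3  2  2  2  2  2  2  2  2  2  2  2]
 [ 9  9  9  9  6  3  2  2  2  2  2  2  2  2  2  2  2  2]
 [ 9  9  9  8  5  3  2  2  2  2  2  2  2  2  2  2  2  2]
 [ 9  9  9  7  5  3  2  2  2  2  2  2  2  2  2  2  2  2]
 [ 9  9  9  8  6  4  3  3  3  2  2  2  2  2  2  2  2  2]
 [ 9  9  9  9  8  7  5  4  4  3  3  2  2  2  2  2  2  3]
 [ 9  9  9  9  9  9  8  7  6  5  4  3  3  2  2  2  3  5]
 [ 9  9  9  9  9  9  9  9  9  8  7  6  4  3  3  3  4  6]
 [ 9  9  9  9  9  9  9  9  9  9  9  8  7  7  6  6  6  8]
 [ 9  9  9  9  9  9  9  9  9  9  9  9 10 10 10  9  8  9]
 [ 9  9  9  9  9  9  9  9  9  9  9  9 10 11 11 10  9  9]
 [ 9  9  9  9  9  9  9  9  9  9  9  9  9 10 10 10  9  9]
 [ 9  9  9  9  9  9  9  9  9  9  9  9  9  9  9  9  9  9]
 [ 9  9  9  9  9  9  9  9  9  9  9  9  9  9  9  9  9  9]
 [ 9  9  9  9  9 10 10 10 10 10  9 10  9  9  9  9  9  9]
 [ 9  9  9  9 10 11 13 12 11 11 10 10  9  9  9  9  9  9]
 [ 9  9  9  9 10 11 14 17 15 14 12 10  9  9  9  9  9  9]
 [ 9  9  9  9  9 10 12 14 15 14 12 10  9  9  9  9  9  9]
 [ 9  9  9  9  9  9 10 11 11 11 10  9  9  9  9  9  9  9]
 [ 9  9  9  9  9  9  9 10 10 10  9  9  9  9  9  9  9  9]
 [ 9  9  9  9  9  9  9  9  9  9  9  9  9  9  9  9  9  9]
 [ 9  9  9  9  9  9  9  9  9  9  9  9  9  9  9  9  9  9]]
```

View pics/last.png

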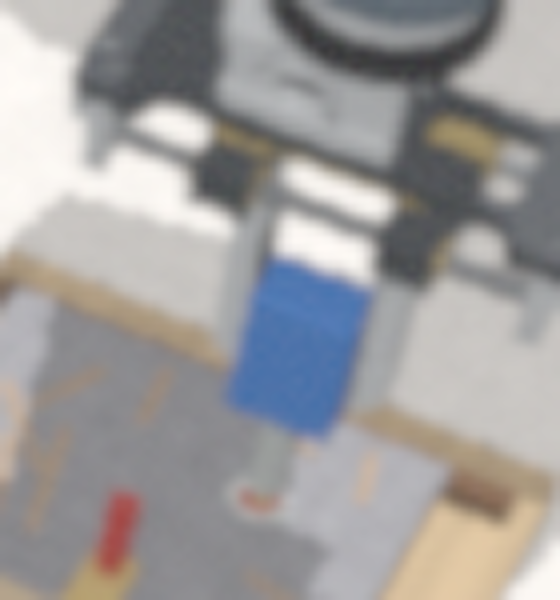

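The blue gauge stands on the spot: stem at (270,470), spot rim around (257,500), red tab down at (120,530). It's too coarse to centre by eye, so I'll separate brass from red numerically (no picture).

Run:
```python
from h import *
for f in ("s7.npy","s8.npy"):
    im=np.load(f); b,g,r=[im[205:217,307:319,i] for i in range(3)]
    print(f,"g/b x100\n",(100*g/b).astype(int),"\nr/g x100\n",(100*r/g).astype(int))
im=np.load("s8.npy");print("gray\n",im[205:217,306:320].mean(2).astype(int))
im0=np.load("scene0.npy").astype(float); print("initial r/g\n",(100*im0[205:217,307:319,2]/im0[205:217,307:319,1]).astype(int)); 
T,_=tipof(); n=np.array([-s15,0,c15]); S=np.array([.4966,.1759,.0702])
print("spot",proj("scene",S).round(2),"disc up/down",proj("scene",[S+.008*np.array([c15,0,s15]),S-.008*np.array([c15,0,s15])]).round(2),"disc +-y",proj("scene",[S+[0,.008,0],S-[0,.008,0]]).round(2),"stem end if tip on spot",proj("scene",S+.0084*n).round(2))
```

```text
s7.npy g/b x100
 [[ 96  94  96  96  98 100 101 101 101 103 105 103]
 [ 95  96  96  95  97 101 102 100 101 101 104 106]
 [ 95  96  96  96 100 105 107 104 101  98  97  99]
 [ 96  95  96  98 105 121 124 112 101  96  96  97]
 [ 96  97  99 101 110 135 146 125 102  95  96  95]
 [ 95  98 100 103 110 138 139 116 102  95  95  95]
 [ 97  99 101 102 109 122 114 107 100  98  95  95]
 [ 97  98 101 103 105 112 105 102 100  98  96  94]
 [ 98  96  99 101 102 103 104 102 100  98  97  96]
 [ 95  96  98 100 102 102 102 100 100  97  96  95]
 [ 96  95  95  97  99  98  98  97  97  96  95  95]
 [ 95  96  95  94  95  96  97  96  94  95  96  95]] 
r/g x100
 [[101 101 100 100  98  97  97  97  97 102 107 106]
 [100 100  99 100 100  97  97  98  96 102 107 109]
 [101 100  97 100 100 102 102 100  98 100 102 104]
 [100 100  99 100 106 110 110 107 102 100 100 100]
 [101 100 100 104 114 120 119 113 105 101 101 101]
 [100 100 103 116 135 136 128 113 102 101 101 100]
 [ 98 101 110 143 192 196 161 123 104  99 100 100]
 [ 98 102 111 146 208 242 200 136 108 100 100 100]
 [ 99 102 107 120 140 154 145 120 105 100 100 100]

[... 2205 characters left out ...]
101 100 100 101 102 102 108 109]
 [100 100 100  98 101 100 101 102 100 101 103 104]
 [101  97 100 100 101 102 102 101 100 101 100 101]
 [100 100 100 104 111 110 104 100 101 100 100 100]
 [ 98 100 103 114 136 133 119 106 101 102 100 100]
 [100 100 107 143 198 198 155 122 105 102 100 100]
 [ 99 100 110 142 219 249 203 144 113 101 100 101]
 [101 100 105 122 142 159 147 124 108  99  99 101]
 [100 100 102 104 109 114 109 104 100  99 101 100]
 [101 102  98 101 102 102 101  98  99  98 100 100]
 [101 101 100  97 101 102 100 100 101 101  98  98]]
spot [[312.12 212.6 ]] disc up/down [[311.15 214.15]
 [313.08 211.07]] disc +-y [[314.62 213.67]
 [309.62 211.54]] stem end if tip on spot [[312.71 210.51]]
```

```bash
python3 -c "
from h import *
from station import job
press(); job.close_job()"
```

```text
t 17.65 tip err mm: upslope 0.4 y -0.1 normal -3.5 toolstep [ 0.1 -1.2 -3.3] tip dir [ 0.035 -0.003 -0.999] F [-1.14 -0.85  0.79] Fn 1.06 w 0.0398
the job is handed in; nothing more can be done
```

I turned the turnbutton over the block's edge, took the blue gauge out of its stand, and handed the job in at 17.7 s with the gauge still pressing on the red spot. No verdict was reported.

**Turnbutton:** I swept it onto its stop, which pushed back with 10 N. Both cameras put the tab at about 1.58 rad.

**Gauge tilt:** The moves cannot tilt the tool, so I pivoted the gauge in the pads against the stand's rim. It leans about 0.27 rad, against the 0.26 rad needed to be square to the face.

**Last checks:**
- The force along the block's normal averaged about 2.8 N, which puts the plunger in about 5.7 mm.
- The tip is on the spot by calculation, and the brass and red pixels agree to about 3 mm.
- The grip opening was 39.8 mm, and the arm was still.
- I saw no sign that the block or bystanders had moved, but I did not measure them at the end.

**What failed or disagreed:**
- **First grasp:** My first attempt on the gauge ended too high and off to one side. I released it and gripped again.
- **Tilt check:** A silhouette fit of the gauge body fitted poorly and gave about −0.1 rad. I rejected it because the stem and tip position, the edge slopes and the stand geometry all pointed to about 0.27 rad. The tilt is therefore estimated to about ±0.05 rad, not measured directly.

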